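Pack the number-cake templates into their case and snap it shut

TASK

Put all the plywood cake templates that are on the table (corners, an L and straight bars, each with a black finger grip) back into the open case, turned and fitted together so that every one lies flat on the case's floor in a single layer. Then close the lid and press it down until its catch snaps fully shut. Leave the other things on the table where they stand.

Things in the scene. Friction and masses are not known exactly. Their poses are not given: they have to be found in the camera images.
- case_floor (a point): Fixed low rectangular dark steel tray of the case; this point is the centre of its inner floor, 4 mm above the table. Inside 184 mm along x by 112 mm along y; walls 6 mm thick, rim 11 mm above the inner floor. The lid is hinged along the +y long side; the front with the catch is the -y long side.
- lid_hinge (a point): Middle of the lid's hinge axis, which runs along x: on the outer +y edge of the tray, 12 mm above the inner floor and 62 mm in +y from its centre. Same axes as case_floor.
- lid (a joint): Angle of the lid, rad: 0 fully shut, 2.25 laid farthest back; it starts at about 2.1, leaning back beyond the hinge. Grey steel cover 196 x 124 mm and 39 mm deep (4 mm thick, 35 mm of room inside above the hinge). It stays at any angle (stiff hinge, about 2 N at its front edge). The last 0.1 rad goes over a sprung catch at the middle of the front edge, which takes about 8 N pressed down there; past it (below 0.04 rad) it snaps to 0 and holds.
- lid_front (a point): Point on the outer (top) face of the lid, in the middle along x, 118 mm from the hinge axis and 6 mm behind the lid's front edge; shut, it is 39 mm above the hinge axis and the outer face is level. z points out of the lid's outer face, -y towards its front edge.
- corner_1_grip (a point): Plywood corner template: a 68 x 68 mm square lacking one 36 x 36 mm quarter. Plate 8 mm thick with 32 mm wide arms; on it an upright black grip 24 mm long (x), 10 mm thick (y), its top 42 mm above the underside. This point lies on the grip's centre line, 32 mm above the plate's underside (10 mm below the grip's top). x runs along the grip, z up. Relative to this point, the plate covers x -28..40 with y -16..16, and x -28..4 with y 16..52 mm.
- corner_2_grip (a point): A second corner template, identical to corner_1: plate x -28..40 with y -16..16, and x -28..4 with y 16..52 mm about this point on its grip (same grip, same height, same axes).
- ell_grip (a point): Plywood L template: arms 104 mm and 68 mm long. Plate 8 mm thick with 32 mm wide arms; on it an upright black grip 24 mm long (x), 10 mm thick (y), its top 42 mm above the underside. This point lies on the grip's centre line, 32 mm above the plate's underside (10 mm below the grip's top). x runs along the grip, z up. Relative to this point, the plate covers x -61..43 with y -16..16, and x 11..43 with y 16..52 mm.
- bar_long_grip (a point): Plywood straight template 104 x 32 mm. Plate 8 mm thick with 32 mm wide arms; on it an upright black grip 24 mm long (x), 10 mm thick (y), its top 42 mm above the underside. This point lies on the grip's centre line, 32 mm above the plate's underside (10 mm below the grip's top). x runs along the grip, z up. Relative to this point, the plate covers x -52..52 with y -16..16 mm.
- bar_short_grip (a point): Plywood straight template 68 x 32 mm. Plate 8 mm thick with 32 mm wide arms; on it an upright black grip 24 mm long (x), 10 mm thick (y), its top 42 mm above the underside. This point lies on the grip's centre line, 32 mm above the plate's underside (10 mm below the grip's top). x runs along the grip, z up. Relative to this point, the plate covers x -34..34 with y -16..16 mm.
- portion_cup: Bystander: lidded brown portion cup, 56 mm across and 32 mm high, loose on the table. Origin at the centre of its underside.
- flour_shaker: Bystander: steel flour shaker, 67 mm across and 110 mm high, loose. Origin at the centre of its underside.

How it is judged:
By the outcome, as a careful person would: the job done as asked, in the order asked, and still so for the second after the job is handed in, with the robot touching nothing.
Of corner_1, corner_2, ell, bar_long, bar_short only 4 to 5 are there at a start; the rules pass over those that are not, and their reading is None.
At some moment in a run one of corner_1, corner_2, ell, bar_long, bar_short may be knocked a few centimetres aside while the robot is not near it.
Once in a run the grip may slacken for a moment while it holds something.
It also fails if it takes over 210 s, if anything falls off the work surface, if the arm or the gripper's body presses on something with over 40 N, if the wrist force passes 120 N, or if a joint passes its speed limit or range.

ROBOT

A 6-joint arm with a two-finger parallel gripper is mounted at the origin on the work surface; the furniture and walls round the work are solid. World frame = base frame: x ahead of the robot, y to its left, z up, the work surface at z = 0. Lengths are in mm, angles in rad, forces in N, time in s.
With the tool pointing down it reaches from about 300 to 775 mm from the base axis. Payload 14.6 kg.
Tool frame: the origin (TCP) lies at the centre of the arm's flange, where the gripper is bolted on; the fingertips stand 199 mm ahead of it and the grasp point (between the pads) lies robot.tcp_to_grasp ahead of it (robot.tcp_to_grasp is the distance from the TCP to the grasp point, in mm); z points along the fingers, y is the line along which they close (so a half turn about z gives the same grasp; the last joint's range is limited). The gripper opens to 94 mm and grips with 3 to 60 N. Pads are 16 mm wide; open, the fingers measure 119 mm over their backs; the gripper's body (75 mm by 177 mm) begins 78 mm behind the grasp point.
Start: joints at [-1.336, 0.3, 1.521, -0, 1.321, -0.067], TCP at [163.475, -525.135, 404.646] pointing down, gripper open.
Joint ranges: [-3.03, 3.03], [-0.79, 2.21], [0.23, 2.52], [-1.04, 4.18], [0, 3.07], [-2.55, 2.55]. Speed limits (rad/s): [2.22, 2.22, 2.57, 3.14, 3.14, 3.14].

INTERFACE

Orientations are given as a unit quaternion [w, x, y, z].
In Python, from workcell import robot, viewer, ticket gives the robot as it stands.
- The arm moves only by the tool servo_tool, never from a script. Its argument "rows" is a list of rows, each a list of 7 numbers: the shift along the tool's x, y, z in cm, then the turn, a rotation vector about the tool's x, y, z in units of 5 degrees (1.0 is 5 degrees), then the opening, from 0 (shut) to 1 (fully open). In form: [[dx, dy, dz, rx, ry, rz, hand], ...]. A call has 1 to 10 rows; each row shifts and turns the commanded pose from where the row before left it, along the tool's axes as they then stand; what a row does not reach is not made up. A row lasts 1/8 s, in which the tool goes at most 62.5 mm and 10.7 degrees, less where a joint would pass 70% of its speed; a pose out of reach is approached as far as the arm can. A call is refused whole if a number of a shift passes 6.25 or a number of a turn 1, either way. A call with a gripper value outside its range is refused whole. The fingers move at their own pace and stop on an object; "squeeze" is the grip in N (left out, the last holds). Time passes only in rows, so rows that do not move let the fingers close. It gives the time, the measured TCP pose, the force, the opening and the grip force at its end, in the units of the state.
- robot.get_state(): the state, without advancing time (a new reading comes with each control period).
- viewer.read_camera(name): name is "scene" or "top" or "wrist"; returns the picture (384x512x3 uint8, blue, green, red); there is no depth.
- viewer.camera_model(name): a dict with "K" (3x3 intrinsics, pixels), "k1" (the pictures are not rectified: a ray, as slopes to the right and down, at radius r is drawn at 1 + k1 r^2 times it, then the intrinsics apply), "rvec" (rotation vector, rad) and "tvec" (3), from world to camera coordinates, as OpenCV has them; the wrist camera has in their place "mount" (4x4, takes a point from camera to tool coordinates, whose origin is the TCP and whose axes are the flange's). Camera axes: x right, y down, z forward; pixel columns grow to the right and rows downward; lengths in mm; the calibration is good to about 2 mm. A picture is of the moment at which its call begins: read the wrist's pose just before it. camera_model takes no time and is no camera call.
- ticket.sign_off(): hands the job in; it is judged then, once.
The state is a dict: "time_s": time; "joint_positions": joint angles; "joint_velocities": joint speeds; "joint_efforts": joint torques, N m; "tcp_pos": TCP position; "orientation": TCP orientation; "contact_force": force on the tool from outside, world axes, zero at the start; "wrist_torque": the same for the moment, N m; "gripper_width": opening from 0.0 (shut) to 1.0 (fully open); "grasp_force": force on a finger pad.
Only numpy, scipy, OpenCV 4.12 (cv2) and the standard library are available. Lean on these libraries where they do the work, as an engineer would, in place of code of your own. Each camera call takes 0.05 s, during which the arm holds its last target. There are 200 camera calls.

## Working session

There is one attempt and no reset: what is moved stays moved. The work goes in short steps, Python scripts to look and compute and a tool call to move; the robot and the scene stay as the last step left them, time stands still between calls to the robot, and variables do not carry over. Pictures are saved under pics/ and viewed, at most 14 in all, crops included, and the job is handed in when it is done.

Besides the shell and the picture viewer there is one more tool, called in YAML: its name, and indented under it one key for each argument. servo_tool: Moves the arm, as the interface text tells. Its arguments: {"type":"object","properties":{"rows":{"type":"array"},"squeeze":{"type":"number"}},"required":["rows"]}

```bash
ls; mkdir -p pics; python3 - <<'E'
from workcell import robot, viewer
import cv2
print(robot.get_state(), robot.tcp_to_grasp)
for n in("scene","top","wrist"):
    m=viewer.camera_model(n); print(n,m)
    cv2.imwrite(f"pics/{n}0.png",viewer.read_camera(n))
E
```

```text
pics
{'time_s': 0.0, 'joint_positions': array([-1.33559587e+00,  3.00490504e-01,  1.52158754e+00, -3.72819728e-05,
        1.32069640e+00, -6.66139719e-02]), 'joint_velocities': array([ 1.24560727e-03, -7.13704199e-04,  9.14514460e-04, -5.66194580e-05,
       -1.15244988e-03, -1.82021692e-03]), 'joint_efforts': array([ 1.72353277e-03, -5.31801581e+01, -3.52735054e+01,  7.08469329e-02,
        2.43713718e-02, -1.08839333e-04]), 'tcp_pos': array([ 163.46947871, -525.11347884,  404.07281667]), 'orientation': array([-5.87275094e-04,  9.88634230e-01,  1.50339646e-01, -6.77435423e-05]), 'contact_force': array([0.11528331, 0.1165772 , 0.25577686]), 'wrist_torque': array([ 0.03305692, -0.05794191, -0.02845735]), 'grasp_force': 0.0, 'gripper_width': 1.0005010758439998} 180.4
scene {'K': array([[403.24359162,   0.        , 253.70818077],
       [  0.        , 403.24359162, 190.28025992],
       [  0.        ,   0.        ,   1.        ]]), 'k1': -0.016686217041736028, 'rvec': array([ 2.16225998,  0.95755643, -0.40225811]), 'tvec': array([-329.3031693 , -184.2282447 , 1215.10234536])}
top {'K': array([[459.20203847,   0.        , 250.75248466],
       [  0.        , 459.20203847, 192.468631  ],
       [  0.        ,   0.        ,   1.        ]]), 'k1': -0.13964124144950127, 'rvec': array([ 2.17359073, -2.14683167,  0.1450687 ]), 'tvec': array([  25.50397278,  507.95909308, 1010.62578648])}
wrist {'K': array([[266.10775005,   0.        , 251.01663003],
       [  0.        , 266.10775005, 192.93873166],
       [  0.        ,   0.        ,   1.        ]]), 'k1': 0.011439819594166747, 'mount': array([[-1.13498451e-04, -9.62400404e-01, -2.71634772e-01,
         7.87676436e+01],
       [ 9.99999152e-01,  2.43092555e-04, -1.27910991e-03,
         9.46181237e-01],
       [ 1.29704828e-03, -2.71634687e-01,  9.62399561e-01,
         2.04439034e+01],
       [ 0.00000000e+00,  0.00000000e+00,  0.00000000e+00,
         1.00000000e+00]])}
```

View pics/top0.png

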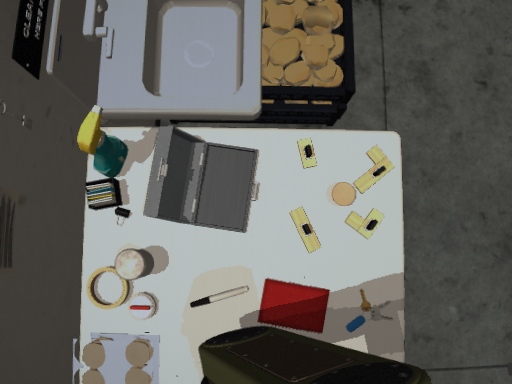

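View pics/scene0.png

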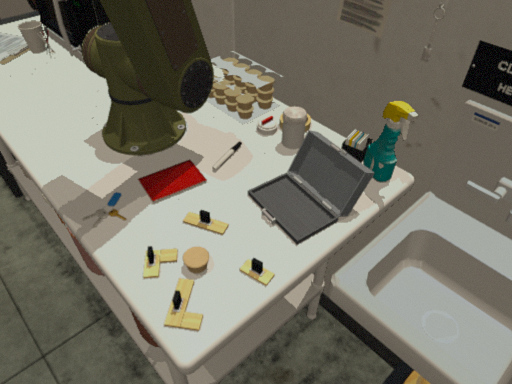

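```bash
cat > h.py <<'E'
import numpy as np, cv2
from scipy.spatial.transform import Rotation as R
from workcell import robot, viewer
def q2R(q): return R.from_quat(np.r_[q[1:],q[0]]).as_matrix()
def pose(n):
    m=viewer.camera_model(n)
    if n=="wrist":
        s=robot.get_state(); T=np.eye(4); T[:3,:3]=q2R(s['orientation']); T[:3,3]=s['tcp_pos']
        W=T@m['mount']; return m,W[:3,:3],W[:3,3]
    A=cv2.Rodrigues(m['rvec'])[0]; return m,A.T,-A.T@m['tvec']
def grab(n):
    P=pose(n); return viewer.read_camera(n),P
def ray(P,px,z):   # pixels -> world points on plane height z
    m,A,c=P
    u=cv2.undistortPoints(np.float64(px).reshape(-1,1,2),m['K'],np.array([m['k1'],0,0,0.]))[:,0]
    # k1 model matches opencv radial model
    d=np.c_[u,np.ones(len(u))]@A.T
    return c+d*((z-c[2])/d[:,2])[:,None]
def proj(P,X):
    m,A,c=P
    return cv2.projectPoints(np.float64(X).reshape(-1,3),cv2.Rodrigues(A.T)[0],-A.T@c,m['K'],np.array([m['k1'],0,0,0.]))[0][:,0]
def yellow(im):
    h=cv2.cvtColor(im,cv2.COLOR_BGR2HSV); return cv2.inRange(h,(18,60,110),(38,255,255))
def wpts(ct,P,z): return ray(P,ct.reshape(-1,2).astype(float),z)[:,:2]
E
python3 - <<'E'
from h import *
im,P=grab("top"); print("cam",P[2])
m=yellow(im); m[:130]=0;m[:, :280]=0; m[270:]=0
m=cv2.morphologyEx(m,cv2.MORPH_CLOSE,np.ones((9,9)))
for c in cv2.findContours(m,0,2)[0]:
    if cv2.contourArea(c)<100: continue
    w=wpts(c,P,8).astype(np.float32); r=cv2.minAreaRect(w); M=cv2.moments(c)
    print("px",M['m10']/M['m00'],M['m01']/M['m00'],"rect",r,"area",cv2.contourArea(w))
g=(cv2.cvtColor(im,cv2.COLOR_BGR2GRAY)<45).astype(np.uint8); g[:135]=0;g[:,:290]=0;g[270:]=0
for c in cv2.findContours(g,0,2)[0]:
    if cv2.contourArea(c)>12: print("grip",c.reshape(-1,2).mean(0),cv2.minAreaRect(wpts(c,P,42).astype(np.float32)))
print(ray(P,[[225,188],[258,190],[343,194],[110,155],[100,195],[130,262]],15))
out=cv2.resize(im[115:275,80:420],None,fx=2.3,fy=2.3,interpolation=cv2.INTER_CUBIC); cv2.imwrite("pics/topc.png",out)
E
```

```text
cam [ 376.71125309   39.60056845 1066.09464868]
px 304.9643587496348 229.24656733859186 rect ((427.1402282714844, -94.13946533203125), (102.91954040527344, 32.239295959472656), 26.70195198059082) area 3055.7187663168297
px 363.41120689655173 192.37796934865898 rect ((516.0444946289062, -249.42686462402344), (140.92002868652344, 185.00326538085938), 45.76203536987305) area 9888.675831619883
px 306.7501220107369 152.91752074182526 rect ((607.0319213867188, -99.16777038574219), (67.23770904541016, 32.37774658203125), 13.414647102355957) area 1950.6203723864164
grip [306.4 228.7] ((426.33282470703125, -92.76873016357422), (20.92178726196289, 11.087549209594727), 26.746496200561523)
grip [371.52941176 224.35294118] ((437.2754211425781, -241.2080841064453), (12.22838306427002, 26.262916564941406), 52.059932708740234)
grip [378.8125 170.9375] ((559.631103515625, -260.65478515625), (8.932049751281738, 29.537086486816406), 38.33128356933594)
grip [307.8        150.73333333] ((603.7529907226562, -97.70510864257812), (24.160320281982422, 12.341267585754395), 13.442462921142578)
[[ 519.37277046   91.27505031   15.        ]
 [ 515.70250626   14.99872467   15.        ]
 [ 508.93158765 -182.7321779    15.        ]
 [ 594.52815386  364.76287452   15.        ]
 [ 499.22024466  383.57876141   15.        ]
 [ 345.80116633  306.0652407    15.        ]]
```

View pics/topc.png

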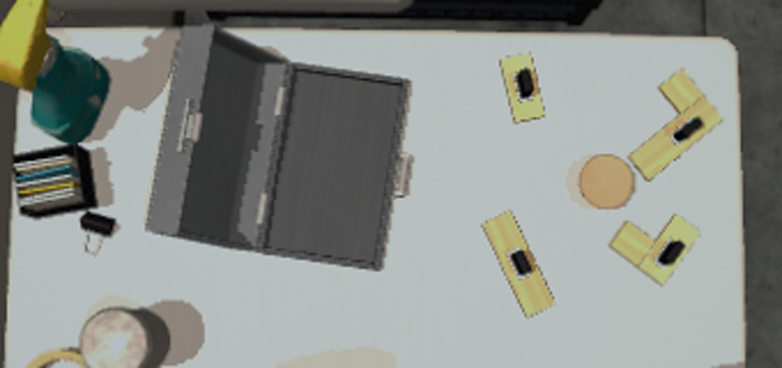

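```bash
cat > mv.py <<'E'
from h import *
import math
def plan(x,y,z,yaw,hand,n=None):
    """rows to bring the GRASP point to x,y,z with tool down, tool-x yaw in deg (two-leg callers call twice)"""
    s=robot.get_state(); A=q2R(s['orientation']); p=s['tcp_pos']
    a=np.radians(yaw); B=np.array([[np.cos(a),np.sin(a),0],[np.sin(a),-np.cos(a),0],[0,0,-1.]])
    t=np.array([x,y,z+robot.tcp_to_grasp])
    rv=R.from_matrix(A.T@B).as_rotvec(degrees=True)/5
    d=np.abs(A.T@(t-p))/10
    n=n or max(1,math.ceil(max(np.linalg.norm(rv)/.97,np.linalg.norm(d)/3.0)))
    print("n",n,"now",np.round(p-[0,0,robot.tcp_to_grasp],1),"yaw",round(np.degrees(np.arctan2(A[1,0],A[0,0])),2),"j",np.round(s['joint_positions'],2),"f",np.round(s['contact_force'],1),"w",round(s['gripper_width'],3),"g",round(s['grasp_force'],1),"t",round(s['time_s'],1))
    step=(t-p)/n; r=rv/n; C=A.copy()
    rows=[]
    for i in range(n):
        rows.append([*np.round(C.T@step/10,2),*np.round(r,2),hand]); C=C@R.from_rotvec(r*5,degrees=True).as_matrix()
    for i in range(0,n,10): print([[float(v) for v in w] for w in rows[i:i+10]])
E
python3 -c "
from mv import *
plan(519,90,150,82,1)"
```

```text
n 24 now [ 163.4 -525.1  223.9] yaw 17.29 j [-1.34  0.3   1.52  0.    1.32 -0.07] f [0.3 0.  0.1] w 0.997 g 0.0 t 0.2
[[2.18, -2.01, 0.31, -0.0, -0.0, -0.54, 1.0], [2.27, -1.9, 0.31, -0.0, -0.0, -0.54, 1.0], [2.36, -1.79, 0.31, -0.0, -0.0, -0.54, 1.0], [2.44, -1.68, 0.31, -0.0, -0.0, -0.54, 1.0], [2.51, -1.56, 0.31, -0.0, -0.0, -0.54, 1.0], [2.58, -1.44, 0.31, -0.0, -0.0, -0.54, 1.0], [2.65, -1.32, 0.31, -0.0, -0.0, -0.54, 1.0], [2.71, -1.19, 0.31, -0.0, -0.0, -0.54, 1.0], [2.76, -1.07, 0.31, -0.0, -0.0, -0.54, 1.0], [2.81, -0.94, 0.31, -0.0, -0.0, -0.54, 1.0]]
[[2.85, -0.8, 0.31, -0.0, -0.0, -0.54, 1.0], [2.88, -0.67, 0.31, -0.0, -0.0, -0.54, 1.0], [2.91, -0.53, 0.31, -0.0, -0.0, -0.54, 1.0], [2.93, -0.39, 0.31, -0.0, -0.0, -0.54, 1.0], [2.95, -0.25, 0.31, -0.0, -0.0, -0.54, 1.0], [2.96, -0.12, 0.31, -0.0, -0.0, -0.54, 1.0], [2.96, 0.02, 0.31, -0.0, -0.0, -0.54, 1.0], [2.96, 0.16, 0.31, -0.0, -0.0, -0.54, 1.0], [2.94, 0.3, 0.31, -0.0, -0.0, -0.54, 1.0], [2.93, 0.44, 0.31, -0.0, -0.0, -0.54, 1.0]]
[[2.9, 0.58, 0.31, -0.0, -0.0, -0.54, 1.0], [2.87, 0.71, 0.31, -0.0, -0.0, -0.54, 1.0], [2.84, 0.85, 0.31, -0.0, -0.0, -0.54, 1.0], [2.79, 0.98, 0.31, -0.0, -0.0, -0.54, 1.0]]
```

```bash
sed -i 's#/3.0)))#/5.0)))#' mv.py; python3 -c "
from mv import *
plan(519,90,150,82,1,14)"
```

```text
n 14 now [ 163.4 -525.1  223.9] yaw 17.29 j [-1.34  0.3   1.52  0.    1.32 -0.07] f [0.3 0.  0.1] w 0.997 g 0.0 t 0.2
[[3.73, -3.44, 0.53, -0.0, -0.0, -0.92, 1.0], [4.0, -3.13, 0.53, -0.0, -0.0, -0.92, 1.0], [4.23, -2.8, 0.53, -0.0, -0.0, -0.92, 1.0], [4.45, -2.45, 0.53, -0.0, -0.0, -0.92, 1.0], [4.63, -2.08, 0.53, -0.0, -0.0, -0.92, 1.0], [4.78, -1.7, 0.53, -0.0, -0.0, -0.92, 1.0], [4.9, -1.31, 0.53, -0.0, -0.0, -0.92, 1.0], [4.99, -0.91, 0.53, -0.0, -0.0, -0.92, 1.0], [5.05, -0.5, 0.53, -0.0, -0.0, -0.92, 1.0], [5.07, -0.1, 0.53, -0.0, -0.0, -0.92, 1.0]]
[[5.07, 0.31, 0.53, -0.0, -0.0, -0.92, 1.0], [5.02, 0.72, 0.53, -0.0, -0.0, -0.92, 1.0], [4.95, 1.12, 0.53, -0.0, -0.0, -0.92, 1.0], [4.84, 1.52, 0.53, -0.0, -0.0, -0.92, 1.0]]
```

servo_tool:
  rows:
    - [3.7, -3.4, 0.5, 0, 0, -0.92, 1]
    - [4.0, -3.1, 0.5, 0, 0, -0.92, 1]
    - [4.2, -2.8, 0.5, 0, 0, -0.92, 1]
    - [4.4, -2.4, 0.5, 0, 0, -0.92, 1]
    - [4.6, -2.1, 0.5, 0, 0, -0.92, 1]
    - [4.8, -1.7, 0.5, 0, 0, -0.92, 1]
    - [4.9, -1.3, 0.5, 0, 0, -0.92, 1]
    - [5.0, -0.9, 0.5, 0, 0, -0.92, 1]
    - [5.0, -0.5, 0.5, 0, 0, -0.92, 1]
    - [5.1, -0.1, 0.5, 0, 0, -0.92, 1]

```text
time_s: 1.45
tcp_pos: [418.0, -86.2, 354.6]
orientation: [0.0, 0.851, 0.526, 0.0]
contact_force: [-0.5, -0.8, 0.4]
gripper_width: 0.998
grasp_force: 0.0
```

servo_tool:
  rows:
    - [5.1, 0.3, 0.5, 0, 0, -0.92, 1]
    - [5.0, 0.7, 0.5, 0, 0, -0.92, 1]
    - [4.9, 1.1, 0.5, 0, 0, -0.92, 1]
    - [4.8, 1.5, 0.5, 0, 0, -0.92, 1]
    - [0, 0, 0, 0, 0, 0, 1]
    - [0, 0, 0, 0, 0, 0, 1]

```text
time_s: 2.2
tcp_pos: [518.7, 86.6, 334.4]
orientation: [-0.0, 0.757, 0.654, -0.0]
contact_force: [-0.7, -0.5, -0.1]
gripper_width: 0.994
grasp_force: 0.0
```

```bash
python3 -c "
from mv import *
plan(519,90,150,82,1)
im,P=grab('wrist'); cv2.imwrite('pics/w1.png',im)"
```

```text
n 1 now [518.7  86.6 154. ] yaw 81.66 j [ 0.1   0.32  1.67 -0.    1.15  0.24] f [-0.7 -0.5 -0.1] w 0.994 g 0.0 t 2.2
[[0.34, -0.02, 0.4, -0.01, 0.0, -0.07, 1.0]]
```

View pics/w1.png

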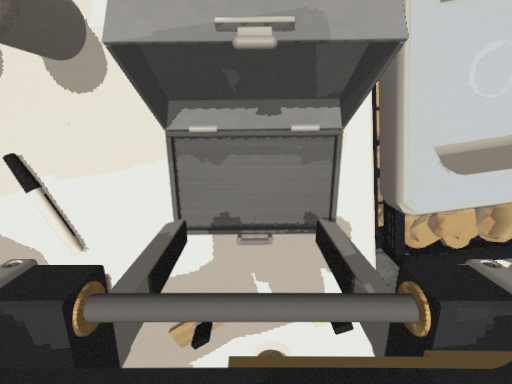

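```bash
cat > tray.py <<'E'
from h import *
im,P=grab('wrist'); g=cv2.GaussianBlur(cv2.cvtColor(im,cv2.COLOR_BGR2GRAY),(3,3),0).astype(float)
def cross(v,x0,lo,hi):
    for i in range(len(v)-1):
        if (v[i]-130)*(v[i+1]-130)<=0 and v[i]!=v[i+1]: return x0+i+(130-v[i])/(v[i+1]-v[i])
L=[(cross(g[r,145:190],145,0,0),r) for r in range(140,215)]
Rr=[(cross(g[r,365:320:-1],0,0,0),r) for r in range(140,215)]
Rr=[(365-a,r) for a,r in Rr if a is not None]; L=[q for q in L if q[0] is not None]
B=[(c,cross(g[250:222:-1,c],0,0,0)) for c in list(range(190,230))+list(range(282,310))]
B=[(c,250-a) for c,a in B if a is not None]
from numpy.linalg import lstsq
def line(px):
    w=ray(P,px,15)[:,:2]; v=cv2.fitLine(w.astype(np.float32),cv2.DIST_HUBER,0,.01,.01).ravel()
    d=np.array([-v[1],v[0]]); print(len(px),"dir",np.degrees(np.arctan2(v[1],v[0])),"pt",v[2:],"rms",np.std((w-v[2:])@d)); return v
l,r,b=line(L),line(Rr),line(B)
def meet(a,b):
    t=np.linalg.solve(np.c_[a[:2],-b[:2]],b[2:]-a[2:]); return a[2:]+t[0]*a[:2]
c1,c2=meet(l,b),meet(r,b); print(c1,c2,np.linalg.norm(c2-c1))
e=(c2-c1)/np.linalg.norm(c2-c1); print("yaw",np.degrees(np.arctan2(e[1],e[0])),"centre",(c1+c2)/2+62*np.array([-e[1],e[0]]))
big=cv2.resize(im[110:250,140:370],None,fx=3,fy=3,interpolation=cv2.INTER_CUBIC); cv2.imwrite('pics/w1c.png',big)
E
python3 tray.py
```

```text
75 dir 82.64579 pt [428.8819  118.17427] rms 0.10793049794017878
75 dir 81.9689 pt [619.0679   85.78644] rms 0.10629651457467541
68 dir -8.159195 pt [528.7198    27.389172] rms 0.43435952608495243
[419.19153  43.09282] [609.20026  15.85025] 191.95175
yaw -8.159198 centre [522.99524  90.84394]
```

View pics/w1c.png

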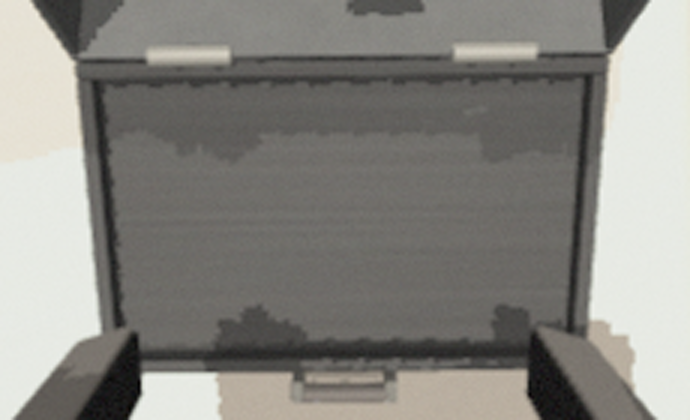

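```bash
python3 - <<'E'
from h import *
im=cv2.imread('pics/top0.png'); P=pose('top')
g=cv2.GaussianBlur(cv2.cvtColor(im,cv2.COLOR_BGR2GRAY),(3,3),0).astype(float)
T=120
def scan(p,q,n=60):   # first crossing from p (bright) to q (dark)
    t=np.linspace(0,1,n); x=p[0]+t*(q[0]-p[0]); y=p[1]+t*(q[1]-p[1])
    v=cv2.remap(g.astype(np.float32),x.astype(np.float32)[None],y.astype(np.float32)[None],1)[0]
    i=np.argmax(v<T); f=(v[i-1]-T)/(v[i-1]-v[i]); return x[i-1]+f*(x[i]-x[i-1]),y[i-1]+f*(y[i]-y[i-1])
top=[scan((c,138),(c,165)) for c in range(208,252)]
bot=[scan((c,243),(c,220)) for c in range(202,242)]
rt=[scan((270,r),(240,r)) for r in list(range(156,178))+list(range(206,226))]
def line(px):
    w=ray(P,px,15)[:,:2]; v=cv2.fitLine(w.astype(np.float32),cv2.DIST_HUBER,0,.01,.01).ravel()
    d=np.array([-v[1],v[0]]); print("dir",np.degrees(np.arctan2(v[1],v[0])),"pt",v[2:],"rms",np.std((w-v[2:])@d)); return v
t,b,f=line(top),line(bot),line(rt)
def meet(a,b):
    s=np.linalg.solve(np.c_[a[:2],-b[:2]],b[2:]-a[2:]); return a[2:]+s[0]*a[:2]
c1,c2=meet(b,f),meet(t,f); print(c1,c2,np.linalg.norm(c2-c1))
e=(c2-c1)/np.linalg.norm(c2-c1); print("yaw",np.degrees(np.arctan2(e[1],e[0])),"centre",(c1+c2)/2+62*np.array([-e[1],e[0]]))
E
```

```text
dir 82.30943 pt [621.41943   88.861176] rms 0.16269445273505764
dir 82.19713 pt [425.4027   97.58363] rms 0.26782597326861135
dir -7.915548 pt [503.45844   31.035677] rms 0.23425562118358087
[417.91327  42.92971] [611.58075   16.002556] 195.53047
yaw -7.9155493 centre [523.2852    90.875404]
```

```bash
python3 -c "
from mv import *
plan(552,-255,125,130,.45,11)"
```

```text
n 11 now [518.6  86.  154.4] yaw 81.6 j [ 0.09  0.32  1.67 -0.    1.15  0.24] f [-0.8  1.  -0. ] w 1.002 g 0.0 t 2.3
[[-3.02, 0.75, 0.27, 0.0, 0.0, -0.88, 0.45], [-3.07, 0.52, 0.27, 0.0, 0.0, -0.88, 0.45], [-3.1, 0.28, 0.27, 0.0, 0.0, -0.88, 0.45], [-3.11, 0.04, 0.27, 0.0, 0.0, -0.88, 0.45], [-3.11, -0.2, 0.27, 0.0, 0.0, -0.88, 0.45], [-3.08, -0.43, 0.27, 0.0, 0.0, -0.88, 0.45], [-3.04, -0.67, 0.27, 0.0, 0.0, -0.88, 0.45], [-2.98, -0.9, 0.27, 0.0, 0.0, -0.88, 0.45], [-2.9, -1.13, 0.27, 0.0, 0.0, -0.88, 0.45], [-2.81, -1.35, 0.27, 0.0, 0.0, -0.88, 0.45]]
[[-2.7, -1.56, 0.27, 0.0, 0.0, -0.88, 0.45]]
```

servo_tool:
  rows:
    - [-3.0, 0.8, 0.3, 0, 0, -0.88, 0.45]
    - [-3.1, 0.5, 0.3, 0, 0, -0.88, 0.45]
    - [-3.1, 0.3, 0.3, 0, 0, -0.88, 0.45]
    - [-3.1, 0, 0.3, 0, 0, -0.88, 0.45]
    - [-3.1, -0.2, 0.3, 0, 0, -0.88, 0.45]
    - [-3.1, -0.4, 0.3, 0, 0, -0.88, 0.45]
    - [-3.0, -0.7, 0.3, 0, 0, -0.88, 0.45]
    - [-3.0, -0.9, 0.3, 0, 0, -0.88, 0.45]
    - [-2.9, -1.1, 0.3, 0, 0, -0.88, 0.45]
    - [-2.8, -1.4, 0.2, 0, 0, -0.88, 0.45]

```text
time_s: 3.55
tcp_pos: [548.8, -224.8, 306.0]
orientation: [0.0, 0.456, 0.89, -0.0]
contact_force: [1.0, -0.1, 0.8]
gripper_width: 0.446
grasp_force: 0.0
```

servo_tool:
  rows:
    - [-2.7, -1.6, 0.0, 0, 0, -0.88, 0.45]
    - [0, 0, 0, 0, 0, 0, 0.45]
    - [0, 0, 0, 0, 0, 0, 0.45]

```text
time_s: 3.92
tcp_pos: [551.8, -254.2, 305.8]
orientation: [-0.0, 0.423, 0.906, 0.0]
contact_force: [-0.1, 0.9, -0.1]
gripper_width: 0.448
grasp_force: 0.0
```

```bash
cat > piece.py <<'E'
from mv import *
SH={'ell':[(-61,-16),(43,-16),(43,52),(11,52),(11,16),(-61,16)],
 'corner':[(-28,-16),(40,-16),(40,16),(4,16),(4,52),(-28,52)],
 'long':[(-52,-16),(52,-16),(52,16),(-52,16)],'short':[(-34,-16),(34,-16),(34,16),(-34,16)]}
def fit(name,n='wrist',th0=0,near=None,zp=8):
    """pose of a plate: (grip x,y,yaw) from its corners, z= plate top"""
    im,P=grab(n); S=np.float64(SH[name])
    m=cv2.morphologyEx(yellow(im),cv2.MORPH_CLOSE,np.ones((3,3)))
    best=None
    for c in cv2.findContours(m,0,1)[0]:
        if cv2.contourArea(c)<80: continue
        w=wpts(c,P,zp); d=np.linalg.norm(w.mean(0)-near)
        if best is None or (cv2.contourArea(c)>.3*0 and d<best[0]): 
            if cv2.contourArea(w.astype(np.float32))>800: best=(d,c,w)
    d,c,w=best; w32=w.astype(np.float32)
    if len(S)==4: q=cv2.boxPoints(cv2.minAreaRect(w32))
    else:
        for eps in np.arange(2,14,.5):
            q=cv2.approxPolyDP(w32.reshape(-1,1,2),eps,True)[:,0]
            if len(q)<=6: break
    if len(q)!=len(S): print("corners",len(q),np.round(q,1)); return im,P,c
    # refine corners by line fits between them
    L=[]
    for i in range(len(q)):
        a,b=q[i],q[(i+1)%len(q)]; u=(b-a)/np.linalg.norm(b-a); t=(w-a)@u; o=(w-a)@[-u[1],u[0]]
        k=(t>4)&(t<np.linalg.norm(b-a)-4)&(abs(o)<4)
        L.append(cv2.fitLine(w32[k],cv2.DIST_HUBER,0,.01,.01).ravel() if k.sum()>3 else np.r_[u,a])
    Q=[]
    for i in range(len(q)):
        a,b=L[i-1],L[i]; s=np.linalg.solve(np.c_[a[:2],-b[:2]],b[2:]-a[2:]); Q.append(a[2:]+s[0]*a[:2])
    Q=np.array(Q); res=[]
    if cv2.contourArea(Q.astype(np.float32),True)<0: Q=Q[::-1]
    for k in range(len(Q)):
        X=np.roll(Q,k,0); U,_,V=np.linalg.svd((S-S.mean(0)).T@(X-X.mean(0)))
        D=np.diag([1,np.linalg.det(U@V)]); A=(U@D@V).T; t=X.mean(0)-A@S.mean(0)
        th=np.degrees(np.arctan2(A[1,0],A[0,0])); e=np.sqrt(((S@A.T+t-X)**2).sum(1).mean())
        res.append((e+ (abs((th-th0+180)%360-180)>90)*100,t,th))
    e,t,th=min(res,key=lambda r:r[0])
    print(name,n,"grip",np.round(t,1),"yaw",round(th,2),"rms",round(e,2),"sides",np.round(np.linalg.norm(Q-np.roll(Q,1,0),axis=1),1))
    return t,th
E
python3 - <<'E'
from piece import *
fit('ell','wrist',-50,(545,-245)); fit('ell','top',-50,(545,-245))
im,P=grab('wrist'); cv2.imwrite('pics/w2.png',im)
E
```

```text
ell wrist grip [ 570.9 -263.4] yaw -40.74 rms 25.86 sides [ 31.1 102.5 136.1  90.1  20.9  71.5]
corners 5 [[ 592.5 -279.8]
 [ 524.1 -193.9]
 [ 486.2 -176.8]
 [ 536.9 -258.8]
 [ 560.7 -252.2]]
```

View pics/w2.png

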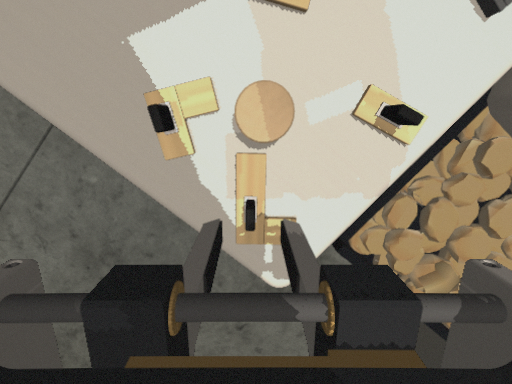

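```bash
python3 - <<'E'
from h import *
im=cv2.imread('pics/w2.png'); h=cv2.cvtColor(im,cv2.COLOR_BGR2HSV)
for n,(x,y) in dict(ell1=(245,165),ell2=(258,200),ell3=(240,230),foot=(285,222),foots=(285,235),cup=(265,110),cup2=(280,120),tabS=(330,150),tabW=(330,100),tab2=(190,30),cor=(200,95),corS=(165,145),sh=(375,100),shS=(415,130),tabl=(225,130)).items(): print(n,h[y,x])
t=cv2.imread('pics/top0.png'); h=cv2.cvtColor(t,cv2.COLOR_BGR2HSV)
for n,(x,y) in dict(cup=(343,194),ell=(365,183),tab=(330,210),bar=(298,215)).items(): print(n,h[y,x])
E
```

```text
ell1 [ 22  95 211]
ell2 [ 19 103 211]
ell3 [ 17 106 174]
foot [ 12  24 106]
foots [ 0 29 26]
cup [ 17  95 198]
cup2 [ 16  94 197]
tabS [ 21  32 214]
tabW [ 41   9 217]
tab2 [ 39  12 216]
cor [ 31  79 214]
corS [ 18 106 193]
sh [ 22  92 213]
shS [ 32  69 217]
tabl [ 39  12 216]
cup [ 20  97 182]
ell [ 25  99 182]
tab [ 83  11 191]
bar [ 25 102 183]
```

```bash
python3 - <<'E'
import re
s=open('h.py').read()
s=re.sub(r"def yellow.*?\n.*?\n", '''CUP=None
def yellow(im,P=None):
    h=cv2.cvtColor(im,cv2.COLOR_BGR2HSV); m=cv2.inRange(h,(11,52,90),(42,255,255))
    if P is not None:
        a=np.linspace(0,6.28,40)
        for z in (16,32): cv2.fillPoly(m,[np.int32(np.round(proj(P,np.c_[CUPC[0]+29*np.cos(a),CUPC[1]+29*np.sin(a),0*a+z])))],0)
    return m
CUPC=ray(pose('top'),[[343.,194.]],32)[0,:2]
''',s,flags=re.S)
# order: CUPC uses ray/pose defined above
open('h.py','w').write(s)
p=open('piece.py').read().replace("yellow(im)","yellow(im,P)"); open('piece.py','w').write(p)
E
python3 - <<'E'
from piece import *
import h; print(h.CUPC)
fit('ell','wrist',-50,(545,-245)); fit('ell','top',-50,(545,-245))
for n,nr,t in(('corner',(437,-235),-38),('long',(427,-94),27),('short',(607,-99),13)):
    for c in('top','wrist')[:1 if n=='long' else 2]: fit(n,c,t,nr)
E
```

```text
[ 506.79310688 -179.1362537 ]
ell wrist grip [ 558.2 -269.1] yaw -54.01 rms 7.24 sides [ 31.1 103.9  46.5  38.2  35.2  70.9]
ell top grip [ 535.3 -258.8] yaw -70.99 rms 41.16 sides [ 63.3 111.8  31.1  40.2  13.1  12.1]
corner top grip [ 533.1 -247.8] yaw -82.93 rms 33.95 sides [ 63.3 111.8  31.1  40.2  13.1  12.1]
corners 8 [[ 445.5 -190.4]
 [ 406.4 -243.5]
 [ 450.6 -248.3]
 [ 436.4 -266.7]
 [ 459.2 -283.4]
 [ 478.  -258.1]
 [ 451.  -235.3]
 [ 470.7 -208.6]]
long top grip [426.9 -94.6] yaw 26.03 rms 0.82 sides [103.   30.6 102.8  31.2]
short top grip [607.  -99.4] yaw 12.64 rms 1.56 sides [66.6 31.1 64.4 30.3]
short wrist grip [ 604.9 -103.1] yaw 13.01 rms 0.15 sides [68.2 32.2 68.2 31.8]
```

servo_tool:
  rows:
    - [-2.5, 0, 0, 0, 0, 0, 0.45]
    - [-2.5, 0, 0, 0, 0, 0, 0.45]
    - [0, 0, 0, 0, 0, 0, 0.45]
    - [0, 0, 0, 0, 0, 0, 0.45]

```text
time_s: 4.92
tcp_pos: [584.2, -292.1, 305.4]
orientation: [-0.0, 0.422, 0.907, 0.0]
contact_force: [0.1, -0.3, 0.2]
gripper_width: 0.45
grasp_force: 0.0
```

```bash
python3 - <<'E'
from piece import *
import h
fit('ell','wrist',-50,(545,-245));
print(robot.get_state()['tcp_pos'])
im,P=grab('wrist'); cv2.imwrite('pics/w3.png',im); m=yellow(im,P); cv2.imwrite('pics/m3.png',cv2.hconcat([im[50:300,120:400],cv2.cvtColor(m,8)[50:300,120:400]]))
E
```

```text
ell wrist grip [ 561.6 -268.1] yaw -50.5 rms 0.91 sides [ 31.1 102.4  67.1  31.1  35.7  71.3]
[ 584.20073444 -291.96395804  305.60404098]
```

View pics/m3.png

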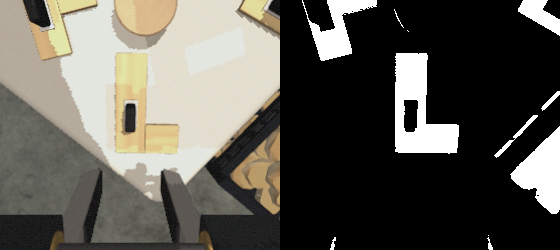

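```bash
python3 -c "
from mv import *
plan(561.6,-268.1,34,129.5,.45,3)"
```

```text
n 3 now [ 584.2 -291.9  125.3] yaw 130.11 j [-0.52  0.62  1.3   0.    1.22 -1.22] f [ 0.2  0.  -0.7] w 0.452 g 0.0 t 5.0
[[1.09, -0.06, 3.04, 0.0, -0.0, 0.04, 0.45], [1.09, -0.07, 3.04, 0.0, -0.0, 0.04, 0.45], [1.09, -0.07, 3.04, 0.0, -0.0, 0.04, 0.45]]
```

servo_tool:
  rows:
    - [1.6, -0.1, 0, 0, 0, 0.06, 0.45]
    - [1.65, -0.1, 0, 0, 0, 0.06, 0.45]
    - [0, 0, 3.0, 0, 0, 0, 0.45]
    - [0, 0, 3.0, 0, 0, 0, 0.45]
    - [0, 0, 2.0, 0, 0, 0, 0.45]
    - [0, 0, 1.1, 0, 0, 0, 0.45]
    - [0, 0, 0, 0, 0, 0, 0.45]
    - [0, 0, 0, 0, 0, 0, 0]
    - [0, 0, 0, 0, 0, 0, 0]
    - [0, 0, 0, 0, 0, 0, 0]
  squeeze: 30

```text
time_s: 6.28
tcp_pos: [562.1, -268.8, 215.1]
orientation: [0.0, 0.427, 0.904, -0.0]
contact_force: [-0.1, 0.2, 0.2]
gripper_width: 0.163
grasp_force: 0.0
```

servo_tool:
  rows:
    - [0, 0, 0, 0, 0, 0, 0]
    - [0, 0, 0, 0, 0, 0, 0]
    - [0, 0, -2, 0, 0, 0, 0]
    - [0, 0, -3, 0, 0, 0, 0]
    - [0, 0, -3, 0, 0, 0, 0]
    - [0, 0, -3, 0, 0, 0, 0]

```text
time_s: 7.02
tcp_pos: [561.9, -268.7, 326.9]
orientation: [0.0, 0.427, 0.904, -0.0]
contact_force: [0.7, 0.2, -0.9]
gripper_width: 0.108
grasp_force: 30.0
```

```bash
python3 -c "
from mv import *
plan(515,70,140,82,0,12)"
```

```text
n 12 now [ 561.9 -268.7  146.5] yaw 129.49 j [-0.5   0.53  1.39 -0.    1.23 -1.19] f [ 0.7  0.2 -0.9] w 0.108 g 30.0 t 7.0
[[2.43, 1.49, 0.05, 0.0, 0.0, 0.79, 0.0], [2.52, 1.32, 0.05, 0.0, 0.0, 0.79, 0.0], [2.61, 1.15, 0.05, 0.0, 0.0, 0.79, 0.0], [2.68, 0.96, 0.05, 0.0, 0.0, 0.79, 0.0], [2.74, 0.78, 0.05, 0.0, 0.0, 0.79, 0.0], [2.79, 0.58, 0.05, 0.0, 0.0, 0.79, 0.0], [2.82, 0.39, 0.05, 0.0, 0.0, 0.79, 0.0], [2.84, 0.19, 0.05, 0.0, 0.0, 0.79, 0.0], [2.85, -0.0, 0.05, 0.0, 0.0, 0.79, 0.0], [2.84, -0.2, 0.05, 0.0, 0.0, 0.79, 0.0]]
[[2.82, -0.39, 0.05, 0.0, 0.0, 0.79, 0.0], [2.79, -0.59, 0.05, 0.0, 0.0, 0.79, 0.0]]
```

servo_tool:
  rows:
    - [2.4, 1.5, 0, 0, 0, 0.79, 0]
    - [2.5, 1.3, 0, 0, 0, 0.79, 0]
    - [2.6, 1.1, 0, 0, 0, 0.79, 0]
    - [2.7, 1.0, 0, 0, 0, 0.79, 0]
    - [2.7, 0.8, 0, 0, 0, 0.79, 0]
    - [2.8, 0.6, 0, 0, 0, 0.79, 0]
    - [2.8, 0.4, 0, 0, 0, 0.79, 0]
    - [2.8, 0.2, 0, 0, 0, 0.79, 0]
    - [2.8, 0, 0, 0, 0, 0.79, 0]
    - [2.8, -0.2, 0, 0, 0, 0.79, 0]

```text
time_s: 8.28
tcp_pos: [523.5, 12.2, 325.8]
orientation: [0.0, 0.708, 0.706, 0.0]
contact_force: [0.3, -0.1, -0.9]
gripper_width: 0.102
grasp_force: 30.0
```

servo_tool:
  rows:
    - [2.8, -0.4, 0, 0, 0, 0.79, 0]
    - [2.8, -0.6, 0, 0, 0, 0.79, 0]
    - [0, 0, 0, 0, 0, 0, 0]
    - [0, 0, 0, 0, 0, 0, 0]

```text
time_s: 8.78
tcp_pos: [515.8, 67.2, 325.3]
orientation: [0.0, 0.754, 0.657, 0.0]
contact_force: [-0.1, -1.2, -1.8]
gripper_width: 0.102
grasp_force: 30.0
```

```bash
cat >> mv.py <<'E'
TC=np.array([523.2,90.9]); TY=-7.85
def tray(x,y):  # tray coords from the inner front-left corner (0..184, 0..112)
    a=np.radians(TY); return TC+np.array([[np.cos(a),-np.sin(a)],[np.sin(a),np.cos(a)]])@[x-92,y-56]
E
python3 -c "
from mv import *
print(tray(20,47))
plan(*tray(20,47),80,82.15,0)"
```

```text
[450.64548891  91.81810675]
n 2 now [515.8  67.2 144.9] yaw 82.15 j [ 0.06  0.32  1.7  -0.    1.13  0.2 ] f [-0.1 -1.2 -1.8] w 0.102 g 30.0 t 8.8
[[0.77, -3.4, 3.24, 0.0, 0.0, -0.0, 0.0], [0.77, -3.4, 3.24, 0.0, 0.0, -0.0, 0.0]]
```

servo_tool:
  rows:
    - [0.5, -2.3, 0, 0, 0, 0, 0]
    - [0.5, -2.3, 0, 0, 0, 0, 0]
    - [0.54, -2.2, 0, 0, 0, 0, 0]
    - [0, 0, 3.0, 0, 0, 0, 0]
    - [0, 0, 3.5, 0, 0, 0, 0]
    - [0, 0, 0, 0, 0, 0, 0]
    - [0, 0, 0, 0, 0, 0, 0]

```text
time_s: 9.65
tcp_pos: [451.1, 91.9, 260.9]
orientation: [0.0, 0.754, 0.657, 0.001]
contact_force: [-0.0, 0.3, -0.9]
gripper_width: 0.106
grasp_force: 30.0
```

```bash
python3 -c "
from piece import *
plan(*tray(20,47),39,82.15,0)
im,P=grab('wrist'); cv2.imwrite('pics/w4.png',im)
fit('ell','wrist',-97.85,tray(30,50),zp=80-32+8+0)
"
```

```text
n 1 now [451.1  91.9  80.5] yaw 82.07 j [ 0.12  0.29  1.91 -0.    0.94  0.26] f [-0.   0.3 -0.9] w 0.106 g 30.0 t 9.7
[[-0.01, -0.05, 4.15, 0.01, -0.0, -0.02, 0.0]]
ell wrist grip [439.9 129.4] yaw -127.11 rms 43.33 sides [ 31.4  52.4  42.6 113.4  40.7  51.6]
```

View pics/w4.png

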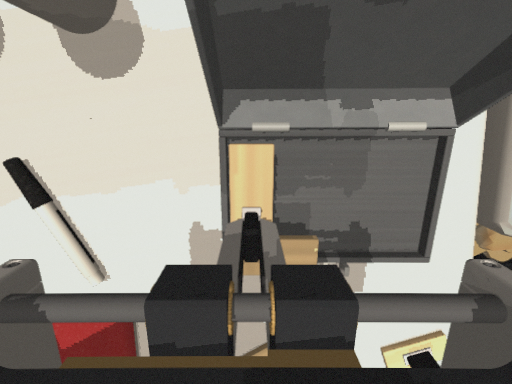

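```bash
cat >> mv.py <<'E'
def totray(w):
    a=np.radians(TY); A=np.array([[np.cos(a),-np.sin(a)],[np.sin(a),np.cos(a)]]); return (np.asarray(w)-TC)@A+[92,56]
E
python3 -c "
from mv import *
P=pose('wrist')
print(np.round(totray(ray(P,[[229,170],[273,170],[252,144],[318,250]],54.5)[:,:2]),1))"
```

```text
[[  5.2  90.1]
 [ 36.4  90.1]
 [ 21.5 108.3]
 [ 72.4  27.4]]
```

servo_tool:
  rows:
    - [0, -0.05, 1.5, 0, 0, 0, 0]
    - [0, 0, 1.0, 0, 0, 0, 0]
    - [0, 0, 0.8, 0, 0, 0, 0]
    - [0, 0, 0.5, 0, 0, 0, 0]
    - [0, 0, 0.35, 0, 0, 0, 0]
    - [0, 0, 0, 0, 0, 0, 0]
    - [0, 0, 0, 0, 0, 0, 0]

```text
time_s: 10.62
tcp_pos: [450.0, 92.4, 218.7]
orientation: [-0.0, 0.754, 0.657, -0.0]
contact_force: [-5.7, 0.6, 11.0]
gripper_width: 0.112
grasp_force: 30.0
```

servo_tool:
  rows:
    - [0, 0, 0, 0, 0, 0, 0.26]
    - [0, 0, 0, 0, 0, 0, 0.26]
    - [0, 0, 0, 0, 0, 0, 0.26]
    - [0, 0, -3, 0, 0, 0, 0.26]
    - [0, 0, -4, 0, 0, 0, 0.26]
    - [0, 0, -3, 0, 0, 0, 0.26]

```text
time_s: 11.38
tcp_pos: [450.1, 92.3, 319.7]
orientation: [0.0, 0.754, 0.657, 0.0]
contact_force: [-0.3, 0.0, -0.7]
gripper_width: 0.258
grasp_force: 0.0
```

```bash
python3 - <<'E'
from piece import *
P=pose('wrist')
try: t,th=fit('ell','wrist',-97.85,tray(30,50),zp=12); print(totray(t))
except Exception as e: print(e)
plan(604.9,-170,120,100,.45,10)
E
```

```text
ell wrist grip [449.7  92.8] yaw -97.62 rms 1.01 sides [ 30.6 104.8  69.7  32.7  35.   70.6]
[18.9148743  47.84085677]
n 10 now [450.6  92.4 142.6] yaw 82.1 j [0.12 0.19 1.86 0.   1.08 0.26] f [ 1.4 -0.1  4.1] w 0.261 g 0.0 t 11.4
[[-2.39, 1.89, 0.23, 0.01, -0.0, -0.36, 0.45], [-2.45, 1.81, 0.23, 0.01, -0.0, -0.36, 0.45], [-2.5, 1.74, 0.23, 0.01, -0.0, -0.36, 0.45], [-2.55, 1.66, 0.23, 0.01, -0.0, -0.36, 0.45], [-2.6, 1.58, 0.23, 0.01, -0.0, -0.36, 0.45], [-2.65, 1.49, 0.23, 0.01, -0.0, -0.36, 0.45], [-2.7, 1.41, 0.23, 0.01, -0.0, -0.36, 0.45], [-2.74, 1.33, 0.23, 0.01, -0.0, -0.36, 0.45], [-2.78, 1.24, 0.23, 0.01, -0.0, -0.36, 0.45], [-2.82, 1.15, 0.23, 0.01, -0.0, -0.36, 0.45]]
```

```bash
python3 - <<'E'
from mv import *
plan(556,-114,125,13,.45,14)
E
```

```text
n 14 now [450.6  92.4 142.6] yaw 82.1 j [0.12 0.19 1.86 0.   1.08 0.26] f [ 1.4 -0.1  4.1] w 0.261 g 0.0 t 11.4
[[-1.36, 0.95, 0.13, 0.0, -0.0, 0.99, 0.45], [-1.27, 1.06, 0.13, 0.0, -0.0, 0.99, 0.45], [-1.17, 1.17, 0.13, 0.0, -0.0, 0.99, 0.45], [-1.07, 1.26, 0.13, 0.0, -0.0, 0.99, 0.45], [-0.96, 1.35, 0.13, 0.0, -0.0, 0.99, 0.45], [-0.84, 1.43, 0.13, 0.0, -0.0, 0.99, 0.45], [-0.71, 1.49, 0.13, 0.0, -0.0, 0.99, 0.45], [-0.58, 1.55, 0.13, 0.0, -0.0, 0.99, 0.45], [-0.44, 1.59, 0.13, 0.0, -0.0, 0.99, 0.45], [-0.31, 1.63, 0.13, 0.0, -0.0, 0.99, 0.45]]
[[-0.16, 1.65, 0.13, 0.0, -0.0, 0.99, 0.45], [-0.02, 1.66, 0.13, 0.0, -0.0, 0.99, 0.45], [0.12, 1.65, 0.13, 0.0, -0.0, 0.99, 0.45], [0.26, 1.63, 0.13, 0.0, -0.0, 0.99, 0.45]]
```

servo_tool:
  rows:
    - [-1.4, 0.9, 0.1, 0, 0, 0.99, 0.45]
    - [-1.3, 1.1, 0.1, 0, 0, 0.99, 0.45]
    - [-1.2, 1.2, 0.1, 0, 0, 0.99, 0.45]
    - [-1.1, 1.3, 0.1, 0, 0, 0.99, 0.45]
    - [-1.0, 1.3, 0.1, 0, 0, 0.99, 0.45]
    - [-0.8, 1.4, 0.1, 0, 0, 0.99, 0.45]
    - [-0.7, 1.5, 0.1, 0, 0, 0.99, 0.45]
    - [-0.6, 1.5, 0.1, 0, 0, 0.99, 0.45]
    - [-0.4, 1.6, 0.1, 0, 0, 0.99, 0.45]
    - [-0.3, 1.6, 0.2, 0, 0, 0.99, 0.45]

```text
time_s: 12.68
tcp_pos: [524.8, -56.1, 306.9]
orientation: [-0.0, 0.96, 0.279, -0.0]
contact_force: [0.4, 0.4, 0.4]
gripper_width: 0.451
grasp_force: 0.0
```

servo_tool:
  rows:
    - [-0.2, 1.6, 0.2, 0, 0, 0.99, 0.45]
    - [0, 1.7, 0.2, 0, 0, 0.99, 0.45]
    - [0.1, 1.7, 0.2, 0, 0, 0.99, 0.45]
    - [0.3, 1.6, 0.2, 0, 0, 0.99, 0.45]
    - [0, 0, 0, 0, 0, 0, 0.45]
    - [0, 0, 0, 0, 0, 0, 0.45]

```text
time_s: 13.42
tcp_pos: [554.4, -114.5, 299.0]
orientation: [-0.0, 0.994, 0.112, -0.0]
contact_force: [-0.0, 0.2, -0.1]
gripper_width: 0.453
grasp_force: 0.0
```

```bash
python3 - <<'E'
from piece import *
t,th=fit('short','wrist',13,(605,-102))
print(((th+90)%180)-90)
plan(*t,34,th if abs(th)<90 else th+180,.45,3)
fit('short','top',13,(605,-102))
E
```

```text
short wrist grip [ 606.1 -101.9] yaw 12.4 rms 0.47 sides [66.9 31.5 67.5 31.6]
12.402021298243326
n 3 now [ 554.4 -114.4  118.7] yaw 12.9 j [-0.27  0.44  1.59  0.    1.11  1.08] f [ 0.7 -0.2 -0. ] w 0.446 g 0.0 t 13.5
[[1.77, -0.02, 2.82, -0.0, 0.0, 0.03, 0.45], [1.77, -0.02, 2.82, -0.0, 0.0, 0.03, 0.45], [1.77, -0.03, 2.82, -0.0, 0.0, 0.03, 0.45]]
short top grip [ 647.3 -184.7] yaw 89.34 rms 63.87 sides [179.   55.6 146.8 160.3]
```

servo_tool:
  rows:
    - [2.6, 0, 0, 0, 0, 0.1, 0.45]
    - [2.7, -0.1, 0, 0, 0, 0, 0.45]
    - [0, 0, 3.0, 0, 0, 0, 0.45]
    - [0, 0, 3.0, 0, 0, 0, 0.45]
    - [0, 0, 1.5, 0, 0, 0, 0.45]
    - [0, 0, 0.95, 0, 0, 0, 0.45]
    - [0, 0, 0, 0, 0, 0, 0.45]
    - [0, 0, 0, 0, 0, 0, 0]
    - [0, 0, 0, 0, 0, 0, 0]
    - [0, 0, 0, 0, 0, 0, 0]
  squeeze: 30

```text
time_s: 14.78
tcp_pos: [606.2, -102.4, 215.1]
orientation: [0.0, 0.994, 0.107, 0.0]
contact_force: [0.3, 0.9, 0.0]
gripper_width: 0.168
grasp_force: 0.0
```

servo_tool:
  rows:
    - [0, 0, 0, 0, 0, 0, 0]
    - [0, 0, 0, 0, 0, 0, 0]
    - [0, 0, -2, 0, 0, 0, 0]
    - [0, 0, -3, 0, 0, 0, 0]
    - [0, 0, -3, 0, 0, 0, 0]

```text
time_s: 15.4
tcp_pos: [606.0, -102.4, 296.8]
orientation: [0.0, 0.994, 0.107, 0.0]
contact_force: [-0.1, 0.3, -0.8]
gripper_width: 0.107
grasp_force: 30.0
```

```bash
python3 -c "
from mv import *
plan(*tray(56,74),100,82.15,0,15)"
```

```text
n 15 now [ 606.  -102.4  116.4] yaw 12.29 j [-0.23  0.54  1.44 -0.    1.16  1.13] f [-0.1  0.3 -0.8] w 0.107 g 30.0 t 15.4
[[-0.45, -1.57, 0.11, 0.0, -0.0, -0.93, 0.0], [-0.32, -1.6, 0.11, 0.0, -0.0, -0.93, 0.0], [-0.19, -1.62, 0.11, 0.0, -0.0, -0.93, 0.0], [-0.06, -1.63, 0.11, 0.0, -0.0, -0.93, 0.0], [0.08, -1.63, 0.11, 0.0, -0.0, -0.93, 0.0], [0.21, -1.62, 0.11, 0.0, -0.0, -0.93, 0.0], [0.34, -1.6, 0.11, 0.0, -0.0, -0.93, 0.0], [0.47, -1.57, 0.11, 0.0, -0.0, -0.93, 0.0], [0.59, -1.52, 0.11, 0.0, -0.0, -0.93, 0.0], [0.72, -1.47, 0.11, 0.0, -0.0, -0.93, 0.0]]
[[0.83, -1.41, 0.11, 0.0, -0.0, -0.93, 0.0], [0.94, -1.33, 0.11, 0.0, -0.0, -0.93, 0.0], [1.05, -1.25, 0.11, 0.0, -0.0, -0.93, 0.0], [1.15, -1.16, 0.11, 0.0, -0.0, -0.93, 0.0], [1.24, -1.07, 0.11, 0.0, -0.0, -0.93, 0.0]]
```

servo_tool:
  rows:
    - [-0.5, -1.6, 0.1, 0, 0, -0.93, 0]
    - [-0.3, -1.6, 0.1, 0, 0, -0.93, 0]
    - [-0.2, -1.6, 0.1, 0, 0, -0.93, 0]
    - [-0.1, -1.6, 0.1, 0, 0, -0.93, 0]
    - [0.1, -1.6, 0.1, 0, 0, -0.93, 0]
    - [0.2, -1.6, 0.1, 0, 0, -0.93, 0]
    - [0.3, -1.6, 0.1, 0, 0, -0.93, 0]
    - [0.5, -1.6, 0.1, 0, 0, -0.93, 0]
    - [0.6, -1.5, 0.1, 0, 0, -0.93, 0]
    - [0.7, -1.5, 0.1, 0, 0, -0.93, 0]

```text
time_s: 16.65
tcp_pos: [528.0, 41.3, 285.9]
orientation: [0.0, 0.871, 0.492, 0.001]
contact_force: [0.8, -0.1, -0.5]
gripper_width: 0.102
grasp_force: 30.0
```

servo_tool:
  rows:
    - [0.8, -1.4, 0.1, 0, 0, -0.93, 0]
    - [0.9, -1.3, 0.1, 0, 0, -0.93, 0]
    - [1.0, -1.2, 0.1, 0, 0, -0.93, 0]
    - [1.2, -1.2, 0.1, 0, 0, -0.93, 0]
    - [1.2, -1.1, 0.1, 0, 0, -0.93, 0]
    - [0, 0, 0, 0, 0, 0, 0]
    - [0, 0, 0, 0, 0, 0, 0]

```text
time_s: 17.52
tcp_pos: [489.6, 111.4, 280.3]
orientation: [0.0, 0.755, 0.656, 0.0]
contact_force: [-0.4, -0.7, -0.5]
gripper_width: 0.102
grasp_force: 30.0
```

```bash
python3 -c "
from mv import *
plan(*tray(55.5,73.5),39,82.15,0,1)"
```

```text
n 1 now [489.6 111.4  99.9] yaw 81.93 j [ 0.15  0.34  1.78 -0.    1.02  0.29] f [-0.4 -0.7 -0.5] w 0.102 g 30.0 t 17.5
[[0.18, -0.05, 6.09, 0.01, -0.0, -0.04, 0.0]]
```

servo_tool:
  rows:
    - [0.27, -0.07, 2.5, 0, 0, -0.04, 0]
    - [0, 0, 1.5, 0, 0, 0, 0]
    - [0, 0, 1.0, 0, 0, 0, 0]
    - [0, 0, 0.5, 0, 0, 0, 0]
    - [0, 0, 0.4, 0, 0, 0, 0]
    - [0, 0, 0.15, 0, 0, 0, 0]
    - [0, 0, 0, 0, 0, 0, 0]

```text
time_s: 18.4
tcp_pos: [489.0, 114.5, 219.3]
orientation: [0.0, 0.753, 0.658, 0.0]
contact_force: [0.1, 0.4, -0.5]
gripper_width: 0.102
grasp_force: 30.0
```

servo_tool:
  rows:
    - [0, 0, 0.06, 0, 0, 0, 0]
    - [0, 0, 0, 0, 0, 0, 0.26]
    - [0, 0, 0, 0, 0, 0, 0.26]
    - [0, 0, 0, 0, 0, 0, 0.26]
    - [0, 0, -3, 0, 0, 0, 0.26]
    - [0, 0, -4, 0, 0, 0, 0.26]
    - [0, 0, -3, 0, 0, 0, 0.26]
    - [0, 0, 0, 0, 0, 0, 0.26]

```text
time_s: 19.4
tcp_pos: [489.2, 114.6, 320.5]
orientation: [0.001, 0.753, 0.658, 0.002]
contact_force: [0.4, 0.9, 0.4]
gripper_width: 0.262
grasp_force: 0.0
```

```bash
python3 - <<'E'
from piece import *
for n,c in (('ell',(30,40)),('short',(56,74))):
    try: t,th=fit(n,'wrist',-97.85,tray(*c),zp=12); print(totray(t))
    except Exception as e: print(e)
im,P=grab('wrist'); cv2.imwrite('pics/w5.png',im)
# long bar from top while gripper is over the tray
t,th=fit('long','top',27,(427,-94))
fit('corner','top',-38,(440,-235))
th=(th+90)%180-90; a=np.radians(th)
plan(t[0]-50*np.cos(a),t[1]-50*np.sin(a),120,th,.45,12)
E
```

```text
ell wrist grip [449.4  96.5] yaw -114.59 rms 38.87 sides [ 67.3 102.   52.6  51.4  31.5 104. ]
[18.12792894 51.50981968]
short wrist grip [468.9 100.1] yaw -97.84 rms 24.94 sides [103.5  67.1 103.5  67. ]
[36.99131544 57.669901  ]
long top grip [426.9 -94.6] yaw 26.08 rms 0.8 sides [103.   30.7 102.8  31.1]
corner top grip [ 437.3 -244.8] yaw -36.51 rms 1.09 sides [66.7 30.7 35.1 35.2 30.4 67.1]
n 12 now [488.9 114.5 137. ] yaw 82.24 j [ 0.16  0.29  1.75 -0.    1.1   0.29] f [ 0.9  0.1 -0.5] w 0.263 g 0.0 t 19.6
[[-2.03, -0.62, 0.14, -0.0, 0.0, 0.94, 0.45], [-2.07, -0.46, 0.14, -0.0, 0.0, 0.94, 0.45], [-2.1, -0.28, 0.14, -0.0, 0.0, 0.94, 0.45], [-2.12, -0.11, 0.14, -0.0, 0.0, 0.94, 0.45], [-2.12, 0.06, 0.14, -0.0, 0.0, 0.94, 0.45], [-2.11, 0.23, 0.14, -0.0, 0.0, 0.94, 0.45], [-2.08, 0.41, 0.14, -0.0, 0.0, 0.94, 0.45], [-2.04, 0.57, 0.14, -0.0, 0.0, 0.94, 0.45], [-1.99, 0.74, 0.14, -0.0, 0.0, 0.94, 0.45], [-1.92, 0.9, 0.14, -0.0, 0.0, 0.94, 0.45]]
[[-1.84, 1.05, 0.14, -0.0, 0.0, 0.94, 0.45], [-1.75, 1.2, 0.14, -0.0, 0.0, 0.94, 0.45]]
```

View pics/w5.png

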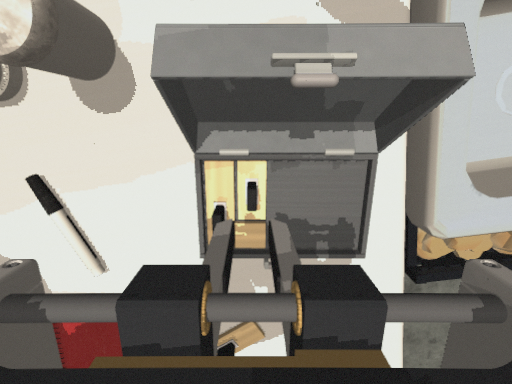

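servo_tool:
  rows:
    - [-2.0, -0.6, 0.1, 0, 0, 0.94, 0.45]
    - [-2.1, -0.5, 0.1, 0, 0, 0.94, 0.45]
    - [-2.1, -0.3, 0.1, 0, 0, 0.94, 0.45]
    - [-2.1, -0.1, 0.1, 0, 0, 0.94, 0.45]
    - [-2.1, 0.1, 0.1, 0, 0, 0.94, 0.45]
    - [-2.1, 0.2, 0.1, 0, 0, 0.94, 0.45]
    - [-2.1, 0.4, 0.1, 0, 0, 0.94, 0.45]
    - [-2.0, 0.6, 0.1, 0, 0, 0.94, 0.45]
    - [-2.0, 0.7, 0.2, 0, 0, 0.94, 0.45]
    - [-1.9, 0.9, 0.2, 0, 0, 0.94, 0.45]

```text
time_s: 20.9
tcp_pos: [399.4, -77.6, 305.8]
orientation: [-0.0, 0.953, 0.301, -0.001]
contact_force: [0.0, -0.0, -0.6]
gripper_width: 0.449
grasp_force: 0.0
```

servo_tool:
  rows:
    - [-1.8, 1.0, 0.2, 0, 0, 0.94, 0.45]
    - [-1.8, 1.2, 0.2, 0, 0, 0.94, 0.45]
    - [0, 0, 0, 0, 0, 0, 0.45]
    - [0, 0, 0, 0, 0, 0, 0.45]

```text
time_s: 21.4
tcp_pos: [381.6, -114.7, 302.3]
orientation: [-0.0, 0.975, 0.224, -0.0]
contact_force: [-0.2, 0.3, 0.2]
gripper_width: 0.453
grasp_force: 0.0
```

```bash
python3 - <<'E'
from piece import *
t,th=fit('long','wrist',27,(427,-94))
plan(*t,34,(th+90)%180-90,.45,3)
E
```

```text
long wrist grip [425.8 -97.4] yaw 26.25 rms 0.63 sides [103.2  30.8 103.2  31.4]
n 3 now [ 381.7 -114.6  122. ] yaw 25.94 j [-0.38  0.09  2.04  0.    1.02  0.73] f [ 0.4  0.5 -0.2] w 0.45 g 0.0 t 21.4
[[1.57, 0.13, 2.93, -0.0, 0.0, -0.02, 0.45], [1.57, 0.13, 2.93, -0.0, 0.0, -0.02, 0.45], [1.57, 0.14, 2.93, -0.0, 0.0, -0.02, 0.45]]
```

servo_tool:
  rows:
    - [2.4, 0.2, 0, 0, 0, -0.06, 0.45]
    - [2.4, 0.2, 0, 0, 0, 0, 0.45]
    - [0, 0, 3.0, 0, 0, 0, 0.45]
    - [0, 0, 3.0, 0, 0, 0, 0.45]
    - [0, 0, 1.8, 0, 0, 0, 0.45]
    - [0, 0, 0.95, 0, 0, 0, 0.45]
    - [0, 0, 0, 0, 0, 0, 0.45]
    - [0, 0, 0, 0, 0, 0, 0]
    - [0, 0, 0, 0, 0, 0, 0]
    - [0, 0, 0, 0, 0, 0, 0]
  squeeze: 30

```text
time_s: 22.7
tcp_pos: [426.4, -97.6, 215.4]
orientation: [0.0, 0.974, 0.226, 0.0]
contact_force: [-0.1, 0.3, -0.4]
gripper_width: 0.166
grasp_force: 0.0
```

servo_tool:
  rows:
    - [0, 0, 0, 0, 0, 0, 0]
    - [0, 0, 0, 0, 0, 0, 0]
    - [0, 0, -2, 0, 0, 0, 0]
    - [0, 0, -3, 0, 0, 0, 0]
    - [0, 0, -3.5, 0, 0, 0, 0]

```text
time_s: 23.32
tcp_pos: [426.2, -97.6, 300.6]
orientation: [-0.0, 0.974, 0.226, -0.001]
contact_force: [-0.4, 0.9, -1.6]
gripper_width: 0.104
grasp_force: 30.0
```

```bash
python3 -c "
from mv import *
plan(*tray(92,56),115,82.15,0,13)"
```

```text
n 13 now [426.2 -97.6 120.2] yaw 26.14 j [-0.31  0.18  1.94  0.    1.03  0.81] f [-0.4  0.9 -1.6] w 0.104 g 30.0 t 23.3
[[1.31, -0.97, 0.04, -0.0, 0.0, -0.86, 0.0], [1.38, -0.87, 0.04, -0.0, 0.0, -0.86, 0.0], [1.44, -0.77, 0.04, -0.0, 0.0, -0.86, 0.0], [1.49, -0.66, 0.04, -0.0, 0.0, -0.86, 0.0], [1.54, -0.54, 0.04, -0.0, 0.0, -0.86, 0.0], [1.57, -0.42, 0.04, -0.0, 0.0, -0.86, 0.0], [1.6, -0.3, 0.04, -0.0, 0.0, -0.86, 0.0], [1.62, -0.18, 0.04, -0.0, 0.0, -0.86, 0.0], [1.63, -0.06, 0.04, -0.0, 0.0, -0.86, 0.0], [1.63, 0.06, 0.04, -0.0, 0.0, -0.86, 0.0]]
[[1.62, 0.18, 0.04, -0.0, 0.0, -0.86, 0.0], [1.6, 0.3, 0.04, -0.0, 0.0, -0.86, 0.0], [1.57, 0.42, 0.04, -0.0, 0.0, -0.86, 0.0]]
```

servo_tool:
  rows:
    - [1.3, -1.0, 0, 0, 0, -0.86, 0]
    - [1.4, -0.9, 0, 0, 0, -0.86, 0]
    - [1.4, -0.8, 0, 0, 0, -0.86, 0]
    - [1.5, -0.7, 0, 0, 0, -0.86, 0]
    - [1.5, -0.5, 0, 0, 0, -0.86, 0]
    - [1.6, -0.4, 0, 0, 0, -0.86, 0]
    - [1.6, -0.3, 0, 0, 0, -0.86, 0]
    - [1.6, -0.2, 0, 0, 0, -0.86, 0]
    - [1.6, -0.1, 0, 0, 0, -0.86, 0]
    - [1.6, 0.1, 0, 0, 0, -0.86, 0]

```text
time_s: 24.58
tcp_pos: [500.2, 47.7, 299.8]
orientation: [-0.0, 0.823, 0.568, -0.0]
contact_force: [-0.3, 0.1, -0.3]
gripper_width: 0.103
grasp_force: 30.0
```

servo_tool:
  rows:
    - [1.6, 0.2, 0, 0, 0, -0.86, 0]
    - [1.6, 0.3, 0, 0, 0, -0.86, 0]
    - [1.6, 0.4, 0, 0, 0, -0.86, 0]
    - [0, 0, 2, 0, 0, 0, 0]
    - [0, 0, 0, 0, 0, 0, 0]
    - [0, 0, 0, 0, 0, 0, 0]

```text
time_s: 25.32
tcp_pos: [522.4, 90.6, 280.5]
orientation: [0.0, 0.755, 0.656, 0.0]
contact_force: [-0.3, -0.2, -0.3]
gripper_width: 0.103
grasp_force: 30.0
```

```bash
python3 - <<'E'
from piece import *
plan(*tray(92,56),39,82.15,0,1)
im,P=grab('wrist'); zg=P[2][2]; z=robot.get_state()['tcp_pos'][2]-180.4-34.8+8
m=yellow(im,P); cv2.imwrite('pics/w6.png',im)
# visible far end of the carried bar
for c in cv2.findContours(m[100:235,170:340],0,1)[0]:
    if cv2.contourArea(c)>300:
        w=totray(wpts(c+np.array([170,100]),P,z)); print(np.round([w.min(0),w.max(0)],1))
E
```

```text
n 1 now [522.4  90.6 100.1] yaw 82.03 j [ 0.1   0.39  1.7  -0.    1.04  0.24] f [-0.3 -0.2 -0.3] w 0.103 g 30.0 t 25.3
[[0.04, 0.07, 6.11, 0.0, -0.0, -0.02, 0.0]]
[[ 29.7  48.8]
 [107.5 115.2]]
```

View pics/w6.png

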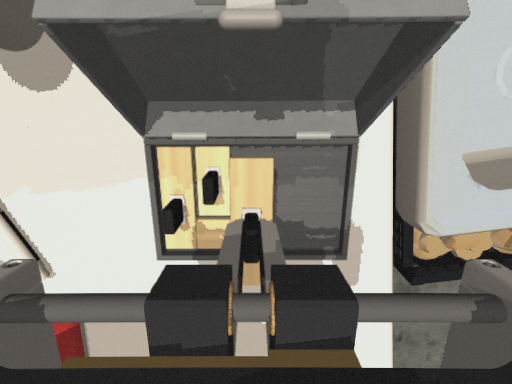

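```bash
python3 - <<'E'
from mv import *
P=pose('wrist'); z=robot.get_state()['tcp_pos'][2]-215.2+8
print(z,np.round(totray(ray(P,[[230,190],[273.5,190],[252,157.5]],z)[:,:2]),1))
print(np.round(totray(ray(P,[[229,160],[229,205]],12)[:,:2]),1))
E
```

```text
73.48060900660954 [[ 76.3  83.5]
 [107.9  83.4]
 [ 92.3 107.1]]
[[70.9 96. ]
 [69.8 51.7]]
```

servo_tool:
  rows:
    - [0, 0, 2.5, 0, 0, 0, 0]
    - [0, 0, 1.5, 0, 0, 0, 0]
    - [0, 0, 1.0, 0, 0, 0, 0]
    - [0, 0, 0.5, 0, 0, 0, 0]
    - [0, 0, 0.4, 0, 0, 0, 0]
    - [0, 0, 0.25, 0, 0, 0, 0]
    - [0, 0, 0, 0, 0, 0, 0]

```text
time_s: 26.25
tcp_pos: [522.5, 90.7, 219.3]
orientation: [0.0, 0.754, 0.656, 0.0]
contact_force: [-3.1, -0.2, 6.6]
gripper_width: 0.102
grasp_force: 30.0
```

servo_tool:
  rows:
    - [0, 0, 0, 0, 0, 0, 0.26]
    - [0, 0, 0, 0, 0, 0, 0.26]
    - [0, 0, 0, 0, 0, 0, 0.26]
    - [0, 0, -3, 0, 0, 0, 0.26]
    - [0, 0, -4, 0, 0, 0, 0.26]
    - [0, 0, -3, 0, 0, 0, 0.26]
    - [0, 0, 0, 0, 0, 0, 0.26]

```text
time_s: 27.12
tcp_pos: [522.6, 90.7, 320.6]
orientation: [0.001, 0.754, 0.656, 0.002]
contact_force: [-0.7, -0.4, 0.1]
gripper_width: 0.257
grasp_force: 0.0
```

```bash
python3 - <<'E'
from piece import *
im,P=grab('wrist'); m=yellow(im,P)
for c in cv2.findContours(cv2.morphologyEx(m,cv2.MORPH_CLOSE,np.ones((3,3))),0,1)[0]:
    w=wpts(c,P,12).astype(np.float32)
    if cv2.contourArea(w)>800: print(np.round(totray(cv2.boxPoints(cv2.minAreaRect(w))),1).tolist())
t,th=fit('corner','top',-38,(440,-235))
a=np.radians(th+180)
plan(t[0]-50*np.cos(a),t[1]-50*np.sin(a),120,th+180,.45,13)
E
```

```text
[[-128.1, -192.8], [280.0, -192.6], [280.0, -167.2], [-128.1, -167.4]]
[[273.7, -28.0], [399.0, -16.2], [394.6, 30.9], [269.3, 19.0]]
[[2.9, 3.2], [107.4, 3.1], [107.5, 108.6], [3.1, 108.7]]
corner top grip [ 437.2 -244.7] yaw -36.64 rms 1.1 sides [66.  30.7 35.6 35.2 30.4 67.1]
n 13 now [522.2  90.7 137.5] yaw 82.04 j [0.1  0.34 1.67 0.   1.12 0.24] f [ 0.1  0.8 -0.6] w 0.259 g 0.0 t 27.2
[[-2.83, 0.05, 0.14, -0.0, -0.0, -0.94, 0.45], [-2.82, -0.19, 0.14, -0.0, -0.0, -0.94, 0.45], [-2.8, -0.42, 0.14, -0.0, -0.0, -0.94, 0.45], [-2.76, -0.65, 0.14, -0.0, -0.0, -0.94, 0.45], [-2.69, -0.87, 0.14, -0.0, -0.0, -0.94, 0.45], [-2.61, -1.09, 0.14, -0.0, -0.0, -0.94, 0.45], [-2.51, -1.3, 0.14, -0.0, -0.0, -0.94, 0.45], [-2.4, -1.5, 0.14, -0.0, -0.0, -0.94, 0.45], [-2.27, -1.69, 0.14, -0.0, -0.0, -0.94, 0.45], [-2.12, -1.88, 0.14, -0.0, -0.0, -0.94, 0.45]]
[[-1.96, -2.04, 0.13, -0.0, -0.0, -0.94, 0.45], [-1.78, -2.2, 0.13, -0.0, -0.0, -0.94, 0.45], [-1.6, -2.34, 0.13, -0.0, -0.0, -0.94, 0.45]]
```

servo_tool:
  rows:
    - [-2.8, 0.1, 0.1, 0, 0, -0.94, 0.45]
    - [-2.8, -0.2, 0.1, 0, 0, -0.94, 0.45]
    - [-2.8, -0.4, 0.1, 0, 0, -0.94, 0.45]
    - [-2.8, -0.7, 0.1, 0, 0, -0.94, 0.45]
    - [-2.7, -0.9, 0.1, 0, 0, -0.94, 0.45]
    - [-2.6, -1.1, 0.1, 0, 0, -0.94, 0.45]
    - [-2.5, -1.3, 0.1, 0, 0, -0.94, 0.45]
    - [-2.4, -1.5, 0.1, 0, 0, -0.94, 0.45]
    - [-2.3, -1.7, 0.2, 0, 0, -0.94, 0.45]
    - [-2.1, -1.9, 0.2, 0, 0, -0.94, 0.45]

```text
time_s: 28.48
tcp_pos: [486.6, -191.3, 305.0]
orientation: [-0.001, 0.429, 0.903, 0.0]
contact_force: [0.4, 0.2, -0.0]
gripper_width: 0.449
grasp_force: 0.0
```

servo_tool:
  rows:
    - [-2.0, -2.0, 0.2, 0, 0, -0.94, 0.45]
    - [-1.8, -2.2, 0.2, 0, 0, -0.94, 0.45]
    - [-1.6, -2.3, 0.2, 0, 0, -0.94, 0.45]
    - [0, 0, 0, 0, 0, 0, 0.45]
    - [0, 0, 0, 0, 0, 0, 0.45]

```text
time_s: 29.1
tcp_pos: [477.3, -274.0, 299.7]
orientation: [-0.001, 0.317, 0.949, 0.0]
contact_force: [1.6, -0.5, -0.3]
gripper_width: 0.449
grasp_force: 0.0
```

```bash
python3 - <<'E'
from piece import *
t,th=fit('corner','wrist',-38,(440,-235))
plan(*t,34,th+180,.45,3)
E
```

```text
corner wrist grip [ 436.5 -248.1] yaw -36.55 rms 0.8 sides [31.4 67.7 66.8 30.7 36.7 34.7]
n 3 now [ 477.4 -273.8  119.6] yaw 143.11 j [-0.59  0.41  1.63  0.    1.1  -1.51] f [ 0.2  0.2 -0.4] w 0.449 g 0.0 t 29.1
[[1.6, -0.13, 2.85, 0.0, -0.0, -0.02, 0.45], [1.6, -0.13, 2.85, 0.0, -0.0, -0.02, 0.45], [1.6, -0.13, 2.85, 0.0, -0.0, -0.02, 0.45]]
```

servo_tool:
  rows:
    - [2.4, -0.2, 0, 0, 0, -0.06, 0.45]
    - [2.4, -0.2, 0, 0, 0, 0, 0.45]
    - [0, 0, 3.0, 0, 0, 0, 0.45]
    - [0, 0, 3.0, 0, 0, 0, 0.45]
    - [0, 0, 1.6, 0, 0, 0, 0.45]
    - [0, 0, 0.9, 0, 0, 0, 0.45]
    - [0, 0, 0, 0, 0, 0, 0.45]
    - [0, 0, 0, 0, 0, 0, 0]
    - [0, 0, 0, 0, 0, 0, 0]
    - [0, 0, 0, 0, 0, 0, 0]
  squeeze: 30

```text
time_s: 30.4
tcp_pos: [436.5, -249.1, 215.9]
orientation: [0.0, 0.314, 0.95, -0.0]
contact_force: [-0.3, 0.4, 0.1]
gripper_width: 0.169
grasp_force: 0.0
```

servo_tool:
  rows:
    - [0, 0, 0, 0, 0, 0, 0]
    - [0, 0, 0, 0, 0, 0, 0]
    - [0, 0, -2, 0, 0, 0, 0]
    - [0, 0, -3, 0, 0, 0, 0]
    - [0, 0, -3, 0, 0, 0, 0]

```text
time_s: 31.02
tcp_pos: [436.3, -249.1, 296.2]
orientation: [-0.0, 0.314, 0.95, 0.0]
contact_force: [-0.3, 0.6, -1.0]
gripper_width: 0.106
grasp_force: 30.0
```

```bash
python3 -c "
from mv import *
plan(*tray(129.5,62),100,82.15,0,14)"
```

```text
n 14 now [ 436.3 -249.1  115.8] yaw 143.44 j [-0.59  0.32  1.77 -0.    1.05 -1.52] f [-0.3  0.6 -1. ] w 0.106 g 30.0 t 31.0
[[0.73, 2.49, 0.11, -0.0, -0.0, 0.88, 0.0], [0.92, 2.42, 0.11, -0.0, -0.0, 0.88, 0.0], [1.1, 2.35, 0.11, -0.0, -0.0, 0.88, 0.0], [1.28, 2.25, 0.11, -0.0, -0.0, 0.88, 0.0], [1.45, 2.15, 0.11, -0.0, -0.0, 0.88, 0.0], [1.61, 2.03, 0.11, -0.0, -0.0, 0.88, 0.0], [1.76, 1.91, 0.11, -0.0, -0.0, 0.88, 0.0], [1.9, 1.77, 0.11, -0.0, -0.0, 0.88, 0.0], [2.03, 1.62, 0.11, -0.0, -0.0, 0.88, 0.0], [2.15, 1.46, 0.11, -0.0, -0.0, 0.88, 0.0]]
[[2.25, 1.29, 0.11, -0.0, -0.0, 0.88, 0.0], [2.34, 1.11, 0.11, -0.0, -0.0, 0.88, 0.0], [2.42, 0.93, 0.11, -0.0, -0.0, 0.88, 0.0], [2.48, 0.74, 0.11, -0.0, -0.0, 0.88, 0.0]]
```

servo_tool:
  rows:
    - [0.7, 2.5, 0.1, 0, 0, 0.88, 0]
    - [0.9, 2.4, 0.1, 0, 0, 0.88, 0]
    - [1.1, 2.3, 0.1, 0, 0, 0.88, 0]
    - [1.3, 2.3, 0.1, 0, 0, 0.88, 0]
    - [1.4, 2.1, 0.1, 0, 0, 0.88, 0]
    - [1.6, 2.0, 0.1, 0, 0, 0.88, 0]
    - [1.8, 1.9, 0.1, 0, 0, 0.88, 0]
    - [1.9, 1.8, 0.1, 0, 0, 0.88, 0]
    - [2.0, 1.6, 0.1, 0, 0, 0.88, 0]
    - [2.1, 1.5, 0.1, 0, 0, 0.88, 0]

```text
time_s: 32.28
tcp_pos: [526.6, -6.4, 285.3]
orientation: [-0.0, 0.647, 0.762, -0.0]
contact_force: [-0.1, -0.9, -0.4]
gripper_width: 0.104
grasp_force: 30.0
```

servo_tool:
  rows:
    - [2.2, 1.3, 0.1, 0, 0, 0.88, 0]
    - [2.3, 1.1, 0.1, 0, 0, 0.88, 0]
    - [2.4, 0.9, 0.1, 0, 0, 0.88, 0]
    - [2.5, 0.6, 0.1, 0, 0, 0.88, 0]
    - [0, 0, 0, 0, 0, 0, 0]
    - [0, 0, 0, 0, 0, 0, 0]

```text
time_s: 33.02
tcp_pos: [560.8, 88.7, 281.3]
orientation: [-0.0, 0.755, 0.655, -0.0]
contact_force: [-0.7, -0.9, 0.0]
gripper_width: 0.104
grasp_force: 30.0
```

```bash
python3 - <<'E'
from piece import *
plan(*tray(128,62),39,82.15,0,1)
im,P=grab('wrist'); z=robot.get_state()['tcp_pos'][2]-215.7+8
m=cv2.morphologyEx(yellow(im,P),cv2.MORPH_CLOSE,np.ones((3,3)))[:240]
cv2.imwrite('pics/w7.png',im)
# carried plate: side edges along one row band near its far end
print(z)
for r in range(150,240,10):
    x=np.flatnonzero(m[r,150:350]); 
    if len(x):
        e=np.split(x,np.flatnonzero(np.diff(x)>1)+1); print(r,[(int(k[0]+150),int(k[-1]+150)) for k in e])
E
```

```text
n 1 now [560.8  88.7 100.9] yaw 81.91 j [ 0.09  0.47  1.59 -0.    1.08  0.23] f [-0.7 -0.9  0. ] w 0.104 g 30.0 t 33.0
[[0.31, -0.15, 6.19, -0.01, 0.0, -0.05, 0.0]]
73.74074843225219
150 [(150, 151), (155, 189)]
160 [(150, 190), (194, 228)]
170 [(150, 228)]
180 [(150, 160), (181, 191), (195, 228)]
190 [(150, 155), (182, 192), (196, 321)]
200 [(150, 156), (182, 204), (220, 320)]
210 [(150, 193), (197, 201), (220, 241), (261, 319)]
220 [(150, 194), (198, 202), (216, 237), (266, 319)]
230 [(150, 194), (198, 225), (287, 293), (301, 301), (306, 310), (315, 315)]
```

View pics/w7.png

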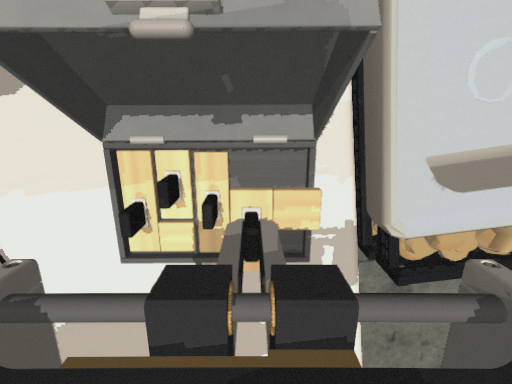

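```bash
python3 - <<'E'
from mv import *
P=pose('wrist')
print(np.round(totray(ray(P,[[229.7,200],[321,200],[275,188.5]],73.7)[:,:2]),1), totray(pose('wrist')[2][:2]), totray(robot.get_state()['tcp_pos'][:2]))
print(np.round(totray(ray(P,[[228.5,170],[228.5,160]],12)[:,:2]),1))
E
```

```text
[[113.9  78.8]
 [181.1  78.5]
 [147.1  87.4]] [130.18748911 136.75469655] [129.59518917  58.72752758]
[[108.2  89.5]
 [108.5  99.1]]
```

servo_tool:
  rows:
    - [0.2, -0.15, 2.5, 0, 0, -0.05, 0]
    - [0, 0, 1.5, 0, 0, 0, 0]
    - [0, 0, 1.0, 0, 0, 0, 0]
    - [0, 0, 0.5, 0, 0, 0, 0]
    - [0, 0, 0.4, 0, 0, 0, 0]
    - [0, 0, 0.3, 0, 0, 0, 0]
    - [0, 0, 0, 0, 0, 0, 0]

```text
time_s: 33.95
tcp_pos: [559.9, 91.4, 219.9]
orientation: [0.0, 0.754, 0.657, 0.0]
contact_force: [0.4, -0.8, -0.6]
gripper_width: 0.107
grasp_force: 30.0
```

servo_tool:
  rows:
    - [0, 0, 0, 0, 0, 0, 0.26]
    - [0, 0, 0, 0, 0, 0, 0.26]
    - [0, 0, 0, 0, 0, 0, 0.26]
    - [0, 0, -3, 0, 0, 0, 0.26]
    - [0, 0, -4, 0, 0, 0, 0.26]
    - [0, 0, -4, 0, 0, 0, 0.26]
    - [0, 0, 0, 0, 0, 0, 0.26]

```text
time_s: 34.83
tcp_pos: [560.0, 91.4, 332.6]
orientation: [0.002, 0.754, 0.657, 0.002]
contact_force: [-1.0, 0.5, -0.7]
gripper_width: 0.262
grasp_force: 0.0
```

```bash
python3 - <<'E'
from piece import *
im,P=grab('wrist'); m=yellow(im,P); cv2.imwrite('pics/w8.png',im)
for c in cv2.findContours(cv2.morphologyEx(m,cv2.MORPH_CLOSE,np.ones((3,3))),0,1)[0]:
    w=wpts(c,P,12).astype(np.float32)
    if cv2.contourArea(w)>800: print(np.round(totray(cv2.boxPoints(cv2.minAreaRect(w))),1).tolist())
s=robot.get_state(); print(s['tcp_pos'])
E
```

```text
[[-100.6, -200.3], [325.7, -200.3], [325.7, -173.9], [-100.6, -173.9]]
[[295.4, 17.1], [302.2, -31.3], [448.1, -11.0], [441.4, 37.5]]
[[111.5, 21.9], [180.1, 21.8], [180.2, 91.0], [111.6, 91.1]]
[[2.9, 4.1], [107.6, 3.6], [108.1, 108.9], [3.4, 109.4]]
[559.75011632  91.35189232 330.39177225]
```

View pics/w8.png

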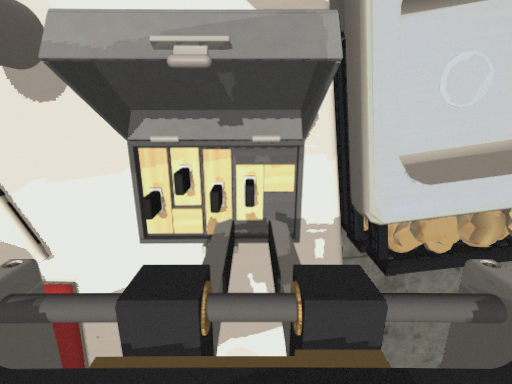

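```bash
python3 - <<'E'
from mv import *
s=robot.get_state(); plan(*tray(50,240),190,82.15,0)
E
```

```text
n 4 now [559.8  91.4 150. ] yaw 82.09 j [0.1  0.41 1.56 0.   1.18 0.24] f [ 0.   0.7 -1.1] w 0.26 g 0.0 t 34.9
[[4.46, -1.96, -1.0, 0.01, -0.0, -0.0, 0.0], [4.46, -1.96, -1.0, 0.01, -0.0, -0.0, 0.0], [4.46, -1.95, -1.0, 0.01, -0.0, -0.0, 0.0], [4.46, -1.95, -1.0, 0.01, -0.0, -0.0, 0.0]]
```

servo_tool:
  rows:
    - [0, 0, -2, 0, 0, 0, 0]
    - [0, 0, -2.2, 0, 0, 0, 0]
    - [3.6, -1.6, 0, 0, 0, 0, 0]
    - [3.6, -1.6, 0, 0, 0, 0, 0]
    - [3.6, -1.6, 0, 0, 0, 0, 0]
    - [3.6, -1.5, 0, 0, 0, 0, 0]
    - [3.4, -1.5, 0, 0, 0, 0, 0]
    - [0, 0, 0, 0, 0, 0, 0]
    - [0, 0, 0, 0, 0, 0, 0]

```text
time_s: 36.0
tcp_pos: [507.2, 278.0, 370.5]
orientation: [-0.0, 0.754, 0.657, -0.001]
contact_force: [0.9, 0.1, -0.3]
gripper_width: 0.002
grasp_force: 0.0
```

```bash
python3 - <<'E'
from mv import *
plan(*tray(50,240),107,82.15,0,3)
im,P=grab('scene'); cv2.imwrite('pics/s9.png',cv2.resize(im[60:300,200:512],None,fx=2,fy=2))
E
```

```text
n 3 now [507.2 278.  190.1] yaw 82.09 j [ 0.44  0.39  1.48 -0.    1.27  0.58] f [ 0.9  0.1 -0.3] w 0.002 g 0.0 t 36.0
[[0.03, -0.01, 2.77, -0.01, 0.0, -0.0, 0.0], [0.03, -0.02, 2.77, -0.01, 0.0, -0.0, 0.0], [0.03, -0.02, 2.77, -0.01, 0.0, -0.0, 0.0]]
```

View pics/s9.png

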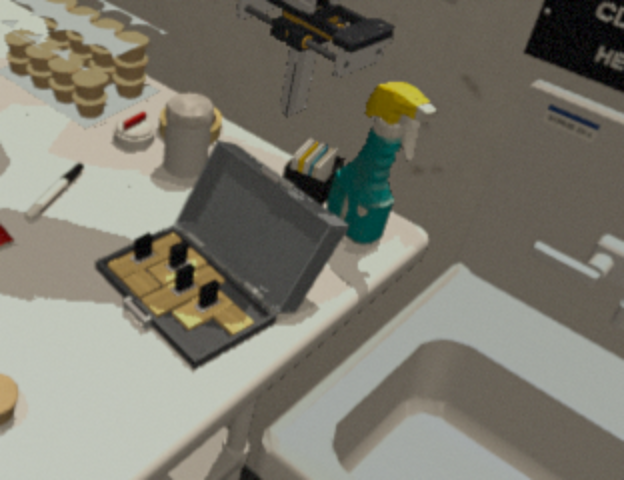

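servo_tool:
  rows:
    - [0, -1.5, 0, 0, 0, 0, 0]
    - [0, 0, 2.5, 0, 0, 0, 0]
    - [0, 0, 2.5, 0, 0, 0, 0]
    - [0, 0, 2.3, 0, 0, 0, 0]
    - [0, 0, 1.0, 0, 0, 0, 0]
    - [0, 0, 0, 0, 0, 0, 0]

```text
time_s: 36.8
tcp_pos: [492.0, 280.3, 288.5]
orientation: [-0.0, 0.754, 0.657, -0.0]
contact_force: [0.2, 0.3, 0.0]
gripper_width: 0.008
grasp_force: 0.0
```

servo_tool:
  rows:
    - [-1.8, 0, 0, 0, 0, 0, 0]
    - [-1.5, 0, -1.2, 0, 0, 0, 0]
    - [-1.5, 0, -1.2, 0, 0, 0, 0]
    - [-1.4, 0, -0.7, 0, 0, 0, 0]
    - [-1.3, 0, -0.6, 0, 0, 0, 0]
    - [-1.5, 0, -0.3, 0, 0, 0, 0]
    - [-1.6, 0, -0.3, 0, 0, 0, 0]
    - [0, 0, 0, 0, 0, 0, 0]

```text
time_s: 37.8
tcp_pos: [477.5, 174.3, 331.5]
orientation: [0.0, 0.755, 0.656, -0.0]
contact_force: [-0.4, -0.3, 0.7]
gripper_width: 0.004
grasp_force: 0.0
```

```bash
python3 - <<'E'
from mv import *
s=robot.get_state(); print(totray(s['tcp_pos'][:2])-[92,56], s['tcp_pos'][2]-199, s['contact_force'])
im,P=grab('scene'); cv2.imwrite('pics/s10.png',cv2.resize(im[60:300,200:512],None,fx=2,fy=2))
E
```

```text
[-56.6855656   76.40728558] 132.4615899395681 [-0.37310375 -0.31451803  0.71725959]
```

View pics/s10.png

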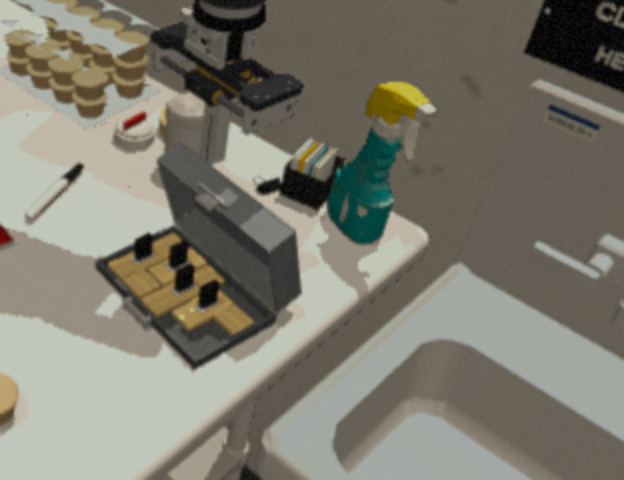

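servo_tool:
  rows:
    - [-1.7, 0, 0.1, 0, 0, 0, 0]
    - [-1.7, 0, 0.1, 0, 0, 0, 0]
    - [-1.6, 0, 0.6, 0, 0, 0, 0]
    - [-1.6, 0, 0.7, 0, 0, 0, 0]
    - [-1.4, 0, 1.1, 0, 0, 0, 0]
    - [-1.4, 0, 1.1, 0, 0, 0, 0]
    - [-0.7, 0, 0.9, 0, 0, 0, 0]
    - [-0.7, 0, 0.9, 0, 0, 0, 0]
    - [0, 0, 0, 0, 0, 0, 0]

```text
time_s: 38.98
tcp_pos: [462.6, 68.3, 275.8]
orientation: [-0.0, 0.754, 0.657, -0.001]
contact_force: [-0.1, -0.1, -0.2]
gripper_width: 0.005
grasp_force: 0.0
```

servo_tool:
  rows:
    - [0, 0, -1.5, 0, 0, 0, 0]
    - [-0.7, 2, 0, 0, 0, 0, 0]
    - [-0.7, 2, 0, 0, 0, 0, 0]
    - [-0.7, 1.7, 0, 0, 0, 0, 0]
    - [0, 0, 0, 0, 0, 0, 0]
    - [0, 0, 0, 0, 0, 0, 0]

```text
time_s: 39.72
tcp_pos: [515.9, 40.3, 292.1]
orientation: [0.0, 0.754, 0.657, 0.0]
contact_force: [-0.2, 0.4, 0.3]
gripper_width: 0.007
grasp_force: 0.0
```

```bash
python3 - <<'E'
from mv import *
s=robot.get_state(); print(totray(s['tcp_pos'][:2])-[92,56], s['tcp_pos'][2]-199, s['contact_force'])
E
```

```text
[ -0.35777294 -51.13212111] 93.07514728728654 [-0.18477392  0.38323155  0.33375262]
```

servo_tool:
  rows:
    - [-0.3, 0, 1.0, 0, 0, 0, 0]
    - [0, 0, 1.0, 0, 0, 0, 0]
    - [0, 0, 0.8, 0, 0, 0, 0]
    - [0, 0, 0.4, 0, 0, 0, 0]
    - [0, 0, 0.3, 0, 0, 0, 0]
    - [0, 0, 0, 0, 0, 0, 0]

```text
time_s: 40.48
tcp_pos: [515.8, 36.9, 256.0]
orientation: [-0.0, 0.754, 0.657, -0.0]
contact_force: [0.0, -0.3, -1.0]
gripper_width: 0.008
grasp_force: 0.0
```

servo_tool:
  rows:
    - [0, 0, 0.15, 0, 0, 0, 0]
    - [0, 0, 0.1, 0, 0, 0, 0]
    - [0, 0, 0, 0, 0, 0, 0]

```text
time_s: 40.85
tcp_pos: [515.8, 37.0, 254.3]
orientation: [-0.0, 0.754, 0.657, -0.0]
contact_force: [-3.1, -0.3, 7.3]
gripper_width: 0.001
grasp_force: 3.5
```

servo_tool:
  rows:
    - [0, 0, 0.1, 0, 0, 0, 0]
    - [0, 0, 0.05, 0, 0, 0, 0]
    - [0, 0, 0, 0, 0, 0, 0]

```text
time_s: 41.22
tcp_pos: [515.9, 37.0, 254.0]
orientation: [0.0, 0.754, 0.657, 0.0]
contact_force: [-10.4, -0.2, 22.4]
gripper_width: 0.006
grasp_force: 11.5
```

servo_tool:
  rows:
    - [0, 0, -1, 0, 0, 0, 0]
    - [0, 0, -3, 0, 0, 0, 0]
    - [0, 0, -4, 0, 0, 0, 0]
    - [-3, 0, -3, 0, 0, 0, 0]
    - [-4, 0, 0, 0, 0, 0, 0]
    - [-4, 0, 0, 0, 0, 0, 0]
    - [-4, 0, 0, 0, 0, 0, 0]
    - [0, 0, 0, 0, 0, 0, 0]
    - [0, 0, 0, 0, 0, 0, 0]

```text
time_s: 42.35
tcp_pos: [495.3, -111.3, 362.5]
orientation: [-0.0, 0.754, 0.657, 0.0]
contact_force: [0.7, 0.4, 0.4]
gripper_width: 0.005
grasp_force: 0.0
```

```bash
python3 - <<'E'
from piece import *
im,P=grab('scene'); g=cv2.cvtColor(im,cv2.COLOR_BGR2GRAY)
# shut-lid check: outline of the top face at z=55 against the picture, inside grey / outside bright
def pts(x,y,z): return np.r_[tray(x,y),z]
for d,lab in((-6,'in'),(8,'out')):
    X=[pts(x,y,55) for x,y in ((-6-d,20),(-6-d,80),(60,-6-d),(140,-6-d),(60,118+d),(140,118+d))]
    print(lab,[int(g[int(round(v)),int(round(u))]) for u,v in proj(P,X)])
t,P2=grab('top'); m=cv2.cvtColor(t,cv2.COLOR_BGR2HSV)
print("cup px",m[194,343],"yellow left on table",[cv2.contourArea(c) for c in cv2.findContours(yellow(t,P2)[140:270,265:400],0,2)[0] if cv2.contourArea(c)>20])
print(robot.get_state()['time_s'],robot.get_state()['tcp_pos'])
E
```

```text
in [118, 131, 118, 116, 128, 136]
out [193, 204, 55, 54, 203, 203]
cup px [ 0  0 30] yellow left on table [81.5, 631.0, 1557.5, 638.0]
42.45 [ 495.376725   -110.84053322  362.53504852]
```

```bash
python3 -c "
from workcell import ticket; print(ticket.sign_off())"
```

```text
the job is handed in; nothing more can be done
None
```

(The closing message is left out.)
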